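# Pack shelf posts and set the quantity counter

### The arm

A 6-joint arm with a two-finger parallel gripper is mounted at the origin on the work surface. World frame = base frame: x ahead of the robot, y to its left, z up, the work surface at z = 0. Lengths are in m, angles in rad, forces in N, time in s.
With the tool pointing down it reaches from about 0.275 to 0.775 m from the base axis. Payload 14.6 kg.
Tool frame: the origin (TCP) lies at the very end of the fingers, on their centre line; the grasp point (between the pads) lies bot.grip_point_offset behind it (bot.grip_point_offset is the distance from the TCP to the grasp point, in m); z points along the fingers, y is the direction in which the jaws open and shut (so a half turn about z gives the same grasp; the last joint's range is limited). The gripper opens to 85 mm and grips with 20 to 120 N. Pads are 22 mm wide; open, the fingers measure 114 mm over their backs; the gripper's body (76 mm by 85 mm) begins 54 mm behind the grasp point. The pads swing forward as they close: fully open they stand 13 mm farther back than shut.
Start: joints at [1.016, 0.263, -0.048, 1.259, 0, 1.415], TCP at [0.204, 0.484, 0.231] pointing down, gripper open.
Joint ranges: [-2.65, 2.65], [-0.89, 1.7], [-1.18, 1.37], [-2.13, 2.11], [-1.35, 1.29], [-3.14, 3.14]. Speed limits (rad/s): [1.89, 1.89, 2.57, 2.79, 3.14, 3.14].

### API

Orientations are given as a unit quaternion [x, y, z, w].
In Python, from bench import bot gives the robot as it stands.
- The arm moves only by the tool step_arm, never from a script. Its arguments are lists of equal length, an entry for each row: "translation": the shift along the tool's x, y, z in mm, a list of three; "turn": the turn about the tool's z in rad; "jaw": the closure, from 0 (fully open) to 1 (shut). In form: {"translation": [[tx, ty, tz], ...], "turn": [turn, ...], "jaw": [jaw, ...]}. A call has 1 to 10 rows; each row is the pose to reach, as a shift and turn from the pose commanded when the call began, along the tool's axes at that moment; what a row does not reach only later rows make up. A row lasts 1/8 s, in which the tool goes at most 62.5 mm and 10.7 degrees, less where a joint would pass 70% of its speed; a pose out of reach is approached as far as the arm can. A call with a gripper value outside its range is refused whole. The fingers move at their own pace and stop on an object; "newtons" is the grip in N (left out, the last holds). Time passes only in rows, so rows that repeat a pose let the fingers close. It gives the time, the measured TCP pose, the force and the opening at its end, in the units of the state.
- bot.observe(): the state, without advancing time (a new reading comes with each control period).
- bot.capture(name): name is "side" or "top"; returns a dict with "pixels" (480x640x3 uint8, red, green, blue), "fx", "fy", "cx", "cy" (pixels), "k1" (the pictures are not rectified: a ray, as slopes to the right and down, at radius r is drawn at 1 + k1 r^2 times it, then the intrinsics apply), "position" and "rotation" of the camera in the world. Camera axes: x right, y down, z forward; pixel columns grow to the right and rows downward; lengths in m; the calibration is good to about 2 mm. A picture is of the moment at which its call begins. There is no depth.
- bot.finish_job(): hands the job in, once; it reports no verdict.
Trained networks look in a picture, given as the dict that the camera call returned (one of the last four; its "shot" number tells which), for a name from the list of things; names that differ only in an ending like _2 or _b are one class to them, and where a whole thing is asked for, a point or a joint stands for the part that bears it (a point fixed in the world has none). Each returns a list of dicts, best first, with "score" (0 to 1); they miss things now and then, are a little off and sometimes report something else, mostly with a low value. They report only what shows in the picture. A call takes as long as a camera call. They do not tell look-alikes from the thing itself.
- bot.recognise(target, picture): "xyz" ([x, y, z] in m, in world coordinates, good to about 4 mm: the middle of the surface that is visible of it).
- bot.landmark_of(target, picture): "xyz" ([x, y, z] in m, in world coordinates, good to about 4 mm: a listed point, or the origin of a listed thing).
The state is a dict: "clock": time; "qpos": joint angles; "qd": joint speeds; "tau": joint torques, N m; "position": TCP position; "orientation": TCP orientation; "wrist_force": force on the tool from outside, world axes, zero at the start; "torque": the same for the moment, N m; "gripper_width": opening from 0.0 (shut) to 1.0 (fully open).
Only numpy, scipy, OpenCV 4.12 (cv2) and the standard library are available. Lean on these libraries where they do the work, as an engineer would, in place of code of your own. Each camera call takes 0.05 s, during which the arm holds its last target.

### The job

Pack every black shelf post that lies on the bench into the open carton, one to a cell, each pushed all the way in until it meets the end wall. Step the counter with its button until its window shows how many posts are in the carton, and leave everything else on the bench where it is.

Things in the scene. Friction and masses are not known exactly. Their poses are not given: they have to be found in the camera images.
- carton: flat cardboard post carton, fixed to the bench, 182 deep (x) x 168 wide (y) x 38 mm high, its open mouth on its -x side, towards the robot. Origin: centre of its underside, on the bench; x axis runs into the carton, z up. Five empty cells side by side, their axes along x at y = -66, -33, 0, 33, 66 mm, each 30 mm wide between 3 mm dividers and 30 mm high (4 to 34 mm above the bench).
- carton_mouth (a point): middle of the carton's mouth, at x = -90 mm of the carton, 19 mm above the bench, on the axis of the middle cell. Two side flaps stand folded out and back beside the mouth, to y = +-127 mm, 36 mm high; the top flap is folded back on the roof (46 mm high there). The roof is open in its middle (x from -35 to 47 mm of the carton).
- carton_end (a point): end wall of the middle cell, at x = 88 mm of the carton, 19 mm above the bench. The cells are 178 mm deep, so a post that touches the end wall stands 2 mm proud of the mouth, its middle at x = -2 mm of the carton.
- carton_flap (a point): middle of the outer edge of the carton's bottom flap, on its upper face. The flap lies flat on the bench in front of the mouth, x = -145 to -90 mm of the carton, 162 mm wide, 4 mm thick, level with the cell floors.
- post_1: black square shelf post, 25 x 25 x 180 mm, 0.2 kg, grey plugs in both ends (the two ends are alike); origin at its middle, x axis along it. It lies on the bench.
- post_2: black square shelf post, 25 x 25 x 180 mm, 0.2 kg, grey plugs in both ends (the two ends are alike); origin at its middle, x axis along it. It lies on the bench.
- post_3: black square shelf post, 25 x 25 x 180 mm, 0.2 kg, grey plugs in both ends (the two ends are alike); origin at its middle, x axis along it. It lies on the bench. May be absent.
- post_4: black square shelf post, 25 x 25 x 180 mm, 0.2 kg, grey plugs in both ends (the two ends are alike); origin at its middle, x axis along it. It lies on the bench. May be absent.
- post_5: black square shelf post, 25 x 25 x 180 mm, 0.2 kg, grey plugs in both ends (the two ends are alike); origin at its middle, x axis along it. It lies on the bench. May be absent.
- counter: quantity counter, fixed to the bench, left or right of the carton: grey sheet-steel case 110 x 120 x 97 mm on a thin foot plate; origin: centre of its underside. On top, towards its +y side, a 26 mm square window shows one black figure, 18 mm high, of a white drum numbered 0 to 9; towards its -y side stands the push button. Inside are a pawl, a ratchet and a detent.
- counter_mark (a point): the index point, on the drum's rim in the middle of the window, between the two white index marks
- button_top (a point): centre of the top of the counter's button: black mushroom head, 36 mm across, 118 mm above the bench. It goes straight down 11.5 mm to a hard stop and springs back. One full press and release steps the drum by one figure, upwards (after 9 comes 0), never back; a press short of 9 mm may not step. It takes 1 to 6 N at up to 50 mm/s, more when pressed faster.
- count_drum (a joint): angle of the drum, rad: the figure in the window is the value divided by 0.6283 (36 degrees a figure), modulo 10; it grows with each press. At the start it shows a number left over from other work.
- figure_3 (a point): centre of the figure 3 on the drum's rim (radius 40 mm); it lies on counter_mark when the counter shows 3
- figure_4 (a point): centre of the figure 4 on the drum's rim (radius 40 mm); it lies on counter_mark when the counter shows 4
- figure_5 (a point): centre of the figure 5 on the drum's rim (radius 40 mm); it lies on counter_mark when the counter shows 5
- wrench: open-ended steel wrench, 190 mm long, lying flat among the posts; bystander; origin under its middle
- label_roll: black label dispenser with a roll of yellow labels, 130 x 110 x 130 mm, fixed; bystander, on the other side of the carton from the counter; origin: centre of its underside
- water_bottle: clear water bottle, 64 mm across, 190 mm high, standing at the left; bystander
- can: red can, 74 mm across, 110 mm high, standing at the right; bystander
- tub: blue plastic tub, 72 mm across, 100 mm high, standing at the left near the robot; bystander
- tape_stand: tape dispenser with a brown roll, 130 x 50 x 105 mm, at the right near the robot; bystander
- clip_box: open cardboard box, 120 x 100 x 60 mm, at the left; bystander
Mind the look-alikes: they are no part of the job. What is shaped like the post_2 but brown or orange is not meant.

How it is judged:
At the end, for the whole second after the job is handed in: Every post that is present lies in a cell of the carton, not more than 8 mm short of the end wall, along the carton within 0.1 rad and at rest, and the figure in the counter's window (centred on the index within 6 mm) equals the number of posts present: 3, 4 or 5. The robot has let go of everything (x of post_1 in the frame of carton between -0.01 and 0.006 m and y of post_1 in the frame of carton between -0.082 and 0.082 m and z of post_1 in the frame of carton between 0.01 and 0.03 m and angle between the x axis of each of post_1, post_2, post_3, post_4, post_5 and the x axis of carton, either way round below 0.1 rad and linear speed of each of post_1, post_2, post_3, post_4, post_5 below 0.03 m/s and x of post_2 in the frame of carton between -0.01 and 0.006 m and y of post_2 in the frame of carton between -0.082 and 0.082 m and z of post_2 in the frame of carton between 0.01 and 0.03 m and x of post_3 in the frame of carton between -0.01 and 0.006 m and y of post_3 in the frame of carton between -0.082 and 0.082 m and z of post_3 in the frame of carton between 0.01 and 0.03 m and x of post_4 in the frame of carton between -0.01 and 0.006 m and y of post_4 in the frame of carton between -0.082 and 0.082 m and z of post_4 in the frame of carton between 0.01 and 0.03 m and x of post_5 in the frame of carton between -0.01 and 0.006 m and y of post_5 in the frame of carton between -0.082 and 0.082 m and z of post_5 in the frame of carton between 0.01 and 0.03 m and distance between any of figure_3, figure_4, figure_5 and counter_mark below 0.006 m and (x of post_3 in the frame of carton above -0.01 m or distance between any of figure_3, figure_4 and counter_mark below 0.006 m) and (x of post_4 in the frame of carton above -0.01 m or distance between any of figure_3, figure_4 and counter_mark below 0.006 m) and (x of post_5 in the frame of carton above -0.01 m or distance between any of figure_3, figure_4 and counter_mark below 0.006 m) and (x of any of post_3, post_4 in the frame of carton above -0.01 m or distance between figure_3 and counter_mark below 0.006 m) and (x of any of post_3, post_5 in the frame of carton above -0.01 m or distance between figure_3 and counter_mark below 0.006 m) and (x of any of post_4, post_5 in the frame of carton above -0.01 m or distance between figure_3 and counter_mark below 0.006 m) and (distance between any of figure_4, figure_5 and counter_mark below 0.006 m or (x of post_3 in the frame of carton below -0.01 m and distance between figure_3 and counter_mark below 0.006 m) or (x of post_4 in the frame of carton below -0.01 m and distance between figure_3 and counter_mark below 0.006 m)) and (distance between any of figure_4, figure_5 and counter_mark below 0.006 m or (x of post_3 in the frame of carton below -0.01 m and distance between figure_3 and counter_mark below 0.006 m) or (x of post_5 in the frame of carton below -0.01 m and distance between figure_3 and counter_mark below 0.006 m)) and (distance between any of figure_4, figure_5 and counter_mark below 0.006 m or (x of post_4 in the frame of carton below -0.01 m and distance between figure_3 and counter_mark below 0.006 m) or (x of post_5 in the frame of carton below -0.01 m and distance between figure_3 and counter_mark below 0.006 m)) and (distance between figure_5 and counter_mark below 0.006 m or (x of post_3 in the frame of carton below -0.01 m and distance between any of figure_3, figure_4 and counter_mark below 0.006 m) or (x of post_4 in the frame of carton below -0.01 m and distance between any of figure_3, figure_4 and counter_mark below 0.006 m) or (x of post_5 in the frame of carton below -0.01 m and distance between any of figure_3, figure_4 and counter_mark below 0.006 m))); the robot touches nothing.
It fails at once if a bystander (wrench, bottle, can, tub, tape stand, clip box) is shoved more than 5 cm away (distance of any of wrench, water_bottle, can, tub, tape_stand, clip_box from where it was at the start of the episode above 0.05 m).
Of post_3, post_4, post_5 only 1 to 3 are there at a start; the rules pass over those that are not, and their reading is None.
At some moment in a run one of post_1, post_2, post_3, post_4, post_5 may be knocked a few centimetres aside while the robot is not near it.
Once in a run the grip may slacken for a moment while it holds something.
It also fails if it takes over 210 s, if anything falls off the work surface, if the arm or the gripper's body presses on something with over 40 N, if the wrist force passes 120 N, or if a joint passes its speed limit or range.

## Working session

There is one attempt and no reset: what is moved stays moved. The work goes in short steps, Python scripts to look and compute and a tool call to move; the robot and the scene stay as the last step left them, time stands still between calls to the robot, and variables do not carry over. Pictures are saved under pics/ and viewed, and the job is handed in when it is done.

Besides the shell and the picture viewer there is one more tool, called after "Emit:" as a command line: name --pt "numbers of a row" for each row, then --argument value for the rest. step_arm: Moves the arm, as the interface text tells. Its arguments: {"type":"object","properties":{"translation":{"type":"array"},"turn":{"type":"array"},"jaw":{"type":"array"},"newtons":{"type":"number"}},"required":["translation","turn","jaw"]}

```bash
ls; mkdir -p pics; cat > h.py <<'E'
from bench import bot
import numpy as np, cv2
def cap(n,f=None):
    p=bot.capture(n)
    if f: cv2.imwrite('pics/'+f,p["pixels"][:,:,::-1])
    return p
def R(p):
    r=np.array(p["rotation"],float)
    if r.shape==(3,3): return r
    from scipy.spatial.transform import Rotation as Ro
    return Ro.from_quat(r).as_matrix()
def proj(p,X):
    c=R(p).T@(np.array(X,float)-np.array(p["position"]))
    s=c[:2]/c[2]; r2=s@s; s=s*(1+p["k1"]*r2)
    return np.array([p["fx"]*s[0]+p["cx"],p["fy"]*s[1]+p["cy"]])
def unproj(p,uv,z):
    d=np.array([(uv[0]-p["cx"])/p["fx"],(uv[1]-p["cy"])/p["fy"]]); s=d.copy()
    for _ in range(30): s=d/(1+p["k1"]*(s@s))
    v=R(p)@np.array([s[0],s[1],1]); o=np.array(p["position"])
    return o+v*(z-o[2])/v[2]
E
python3 - <<'E'
from h import *
print(bot.observe(), bot.grip_point_offset)
for n in("top","side"):
    p=cap(n,n+"0.png")
    print(n,p["position"],p["rotation"],p["fx"],p["cx"],p["cy"],p["k1"])
    for t in ["post_1","carton","counter","wrench"]:
        print(t,[(np.round(a["xyz"],3),round(a["score"],2),np.round(proj(p,a["xyz"]))) for a in bot.landmark_of(t,p)])
    for t in ["carton_mouth","carton_end","carton_flap","button_top","counter_mark","figure_3"]:
        print(t,[(np.round(a["xyz"],3),round(a["score"],2),np.round(proj(p,a["xyz"]))) for a in bot.landmark_of(t,p)])
E
```

```text
pics
{'clock': 0.0, 'qpos': array([ 1.01569179e+00,  2.63489018e-01, -4.89520119e-02,  1.25940167e+00,
       -1.50287257e-05,  1.41551836e+00]), 'qd': array([-0.00025466, -0.00060527, -0.00102513,  0.00186971,  0.0013017 ,
       -0.00052702]), 'tau': array([-1.48567477e-03, -6.37622023e+01,  3.84565187e+01,  1.38068429e-02,
        1.53235538e-05,  2.73861428e-05]), 'position': array([0.20420628, 0.48334712, 0.23083714]), 'orientation': array([ 1.98584314e-01,  9.80083668e-01, -4.93142915e-04, -1.74903258e-04]), 'wrist_force': array([ 0.04588575,  0.79992708, -0.33845955]), 'torque': array([-0.03368052,  0.01623032, -0.03487683]), 'gripper_width': 1.0018535858241928} 0.0187
top [0.30416953 0.01028535 1.39600814] [ 0.70868305 -0.7011021   0.05688957 -0.05466044] 526.5231168498956 316.3652513277707 243.71545385967667 -0.026941399269546383
post_1 [(array([ 0.516, -0.402,  0.016]), 0.98, array([470., 249.])), (array([ 0.226, -0.276,  0.011]), 0.95, array([425., 359.])), (array([0.435, 0.302, 0.011]), 0.87, array([204., 276.])), (array([0.48 , 0.4  , 0.012]), 0.81, array([168., 259.])),
[... 1679 characters left out ...]
n [(array([0.684, 0.029, 0.002]), 0.96, array([374., 246.])), (array([ 0.671, -0.284, -0.003]), 0.22, array([405., 335.]))]
counter [(array([ 0.67 , -0.283, -0.004]), 0.97, array([404., 335.]))]
wrench [(array([ 0.435, -0.195, -0.004]), 0.55, array([303., 322.]))]
carton_mouth [(array([0.598, 0.032, 0.023]), 0.8, array([345., 244.]))]
carton_end [(array([0.777, 0.027, 0.019]), 0.94, array([405., 238.])), (array([0.683, 0.027, 0.002]), 0.59, array([374., 246.]))]
carton_flap [(array([0.543, 0.034, 0.003]), 0.78, array([326., 251.]))]
button_top [(array([ 0.65 , -0.312,  0.119]), 0.76, array([408., 315.]))]
counter_mark [(array([ 0.668, -0.259,  0.091]), 0.84, array([406., 303.]))]
figure_3 []
```

View pics/top0.png

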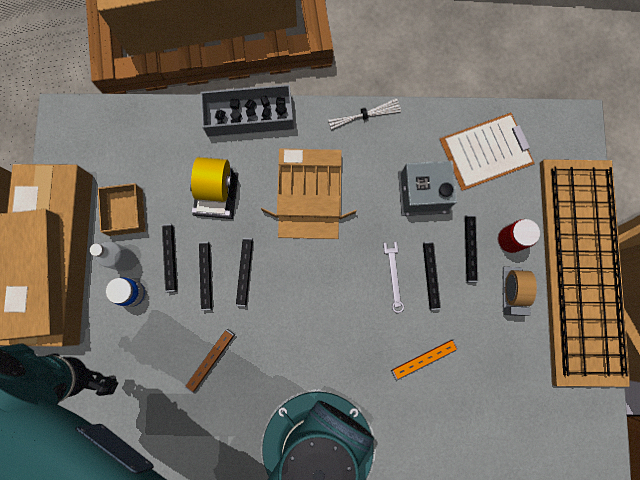

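View pics/side0.png

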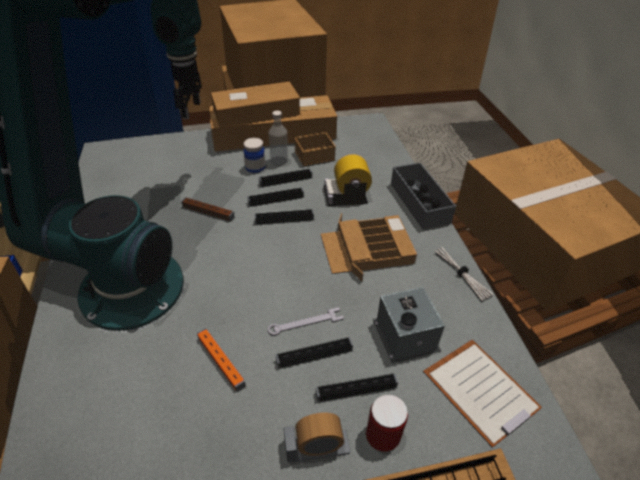

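```bash
python3 - <<'E'
import cv2,numpy as np
t=cv2.imread('pics/top0.png')
a=cv2.resize(t[155:225,375:475],None,fx=6,fy=6,interpolation=cv2.INTER_CUBIC)
b=cv2.resize(t[225:380,360:500],None,fx=3.5,fy=3.5); c=cv2.resize(t[240:395,140:280],None,fx=3.5,fy=3.5)
cv2.imwrite('pics/c1.png',cv2.resize(a,(600,420)));cv2.imwrite('pics/c2.png',cv2.resize(np.hstack([c,b]),(800,443)))
E
```

```text
(no output)
```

View pics/c1.png

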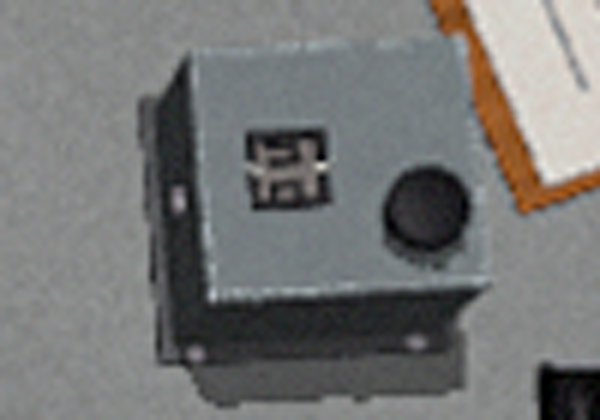

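View pics/c2.png

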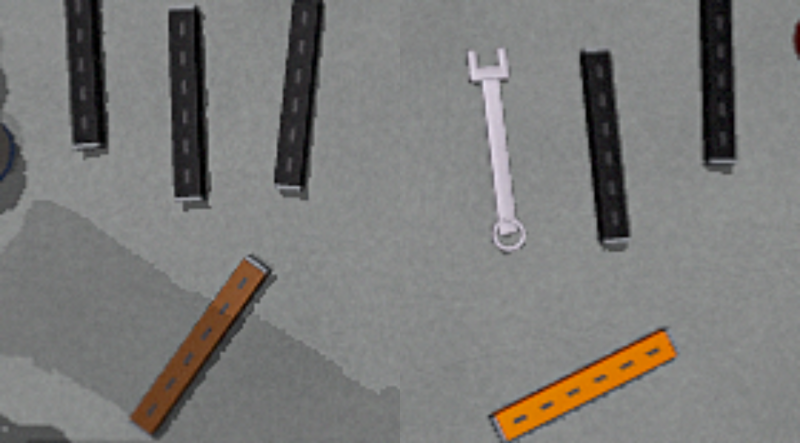

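Seen in the top picture, the candidates are:
- **Black posts:** (168,259), (204,276), (244,271), (431,277) and (470,249). All five are black, so the target count is 5.
- **Look-alikes, left alone:** brown post at (209,362), orange post at (425,359).
- **Other:** wrench at (394,278), carton at (310,190), counter at (428,188). The counter figure can't be read yet.

Next I'll measure these more precisely.

```bash
cat >> h.py <<'E'
from scipy.optimize import minimize
def hull(p,x,y,th,z0=0.,L=.18,W=.025):
    pts=[]
    for a in(-L/2,L/2):
        for b in(-W/2,W/2):
            for z in(z0,z0+W):
                pts.append(proj(p,[x+a*np.cos(th)-b*np.sin(th),y+a*np.sin(th)+b*np.cos(th),z]))
    return cv2.convexHull(np.array(pts,np.float32))
def fitpost(p,x,y,th=0.,z0=0.,thr=62):
    g=cv2.cvtColor(p["pixels"],cv2.COLOR_RGB2GRAY)
    c=proj(p,[x,y,z0+.012]).astype(int); x0,y0=c-50
    x0=max(x0,0);y0=max(y0,0)
    m=cv2.resize(g[y0:c[1]+50,x0:c[0]+50],None,fx=4,fy=4,interpolation=cv2.INTER_LINEAR)
    m=((m<thr)*255).astype(np.uint8)
    m=cv2.morphologyEx(m,cv2.MORPH_CLOSE,np.ones((9,9)))
    n,l,s,ce=cv2.connectedComponentsWithStats(m)
    k=l[m.shape[0]//2,m.shape[1]//2]
    if k==0: k=1+np.argmax(s[1:,4])
    m=(l==k).astype(np.uint8)
    def cost(v):
        h=(hull(p,v[0],v[1],v[2],z0)-[x0,y0]+.5)*4-.5
        r=np.zeros_like(m); cv2.fillConvexPoly(r,np.round(h*16).astype(np.int32),1,shift=4)
        return float((r!=m).sum())
    best=min((minimize(cost,[x,y,t],method='Nelder-Mead',options=dict(initial_simplex=[[x,y,t],[x+.01,y,t],[x,y+.01,t],[x,y,t+.1]],xatol=1e-4,fatol=1)) for t in(th-.1,th,th+.1)),key=lambda r:r.fun)
    return best.x,best.fun/m.sum()
E
python3 - <<'E'
from h import *
t=cap("top");s=cap("side")
for x,y in [(.516,-.402),(.438,-.294),(.447,.197),(.436,.302),(.484,.4)]:
    for p in(t,s):
        r=fitpost(p,x,y); print(np.round(r[0],4),round(r[1],3),end=' | ')
    print()
for n,p in(("t",t),("s",s)):
    I=p["pixels"][:,:,::-1]
    u,v=proj(p,[.67,.03,.02]).astype(int); a=I[v-60:v+60,u-70:u+70]
    cv2.imwrite(f'pics/cart{n}.png',cv2.resize(a,None,fx=5,fy=5,interpolation=cv2.INTER_CUBIC)); print(u-70,v-60)
    u,v=proj(p,[.668,-.26,.092]).astype(int); a=I[v-14:v+14,u-18:u+18]
    cv2.imwrite(f'pics/win{n}.png',cv2.resize(a,None,fx=18,fy=18,interpolation=cv2.INTER_CUBIC)); print(u-18,v-14)
E
```

```text
[ 0.5151 -0.4034 -0.0322] 0.154 | [ 0.5133 -0.4068 -0.0036] 0.102 | 
[ 0.445  -0.2954  0.0792] 0.171 | [ 0.4419 -0.2994  0.0939] 0.125 | 
[ 0.447   0.1962 -0.0702] 0.081 | [ 0.446   0.1927 -0.0585] 0.138 | 
[0.4358 0.2984 0.0787] 0.08 | [0.4338 0.2947 0.0954] 0.161 | 
[0.4809 0.3957 0.1083] 0.086 | [0.4821 0.3911 0.1399] 0.155 | 
238 129
403 170
299 181
388 289
```

View pics/cartt.png

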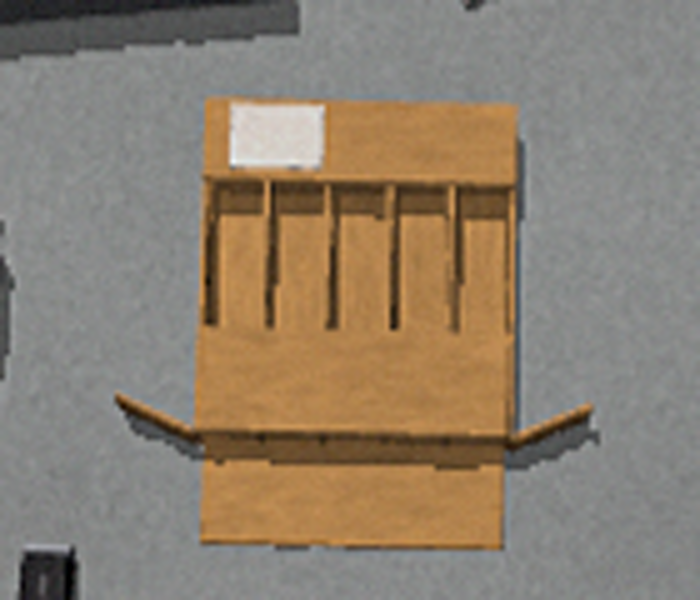

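View pics/wint.png

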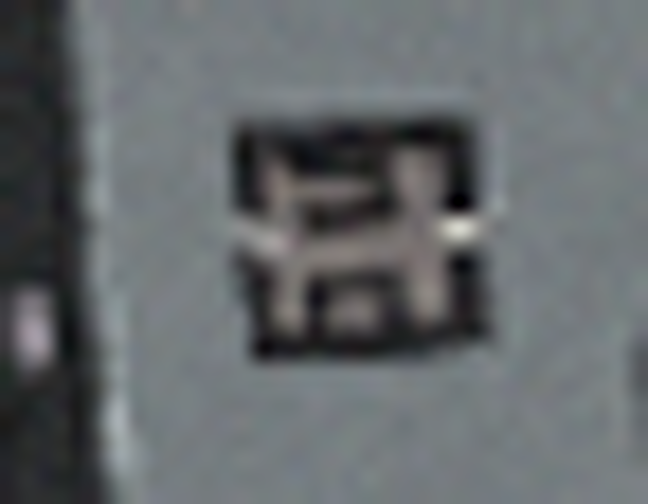

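View pics/wins.png

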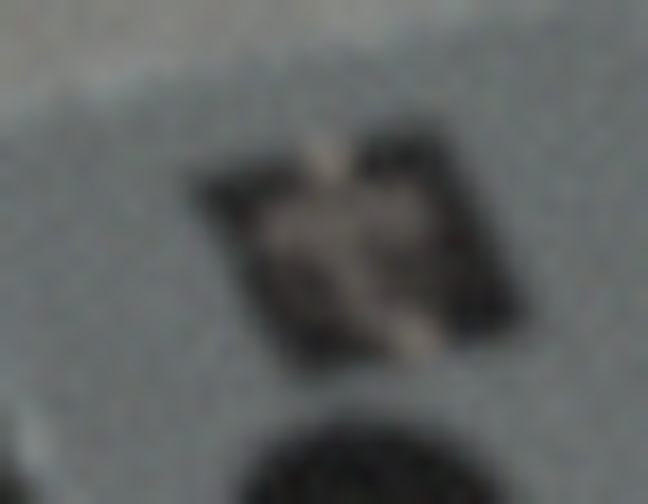

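View pics/carts.png

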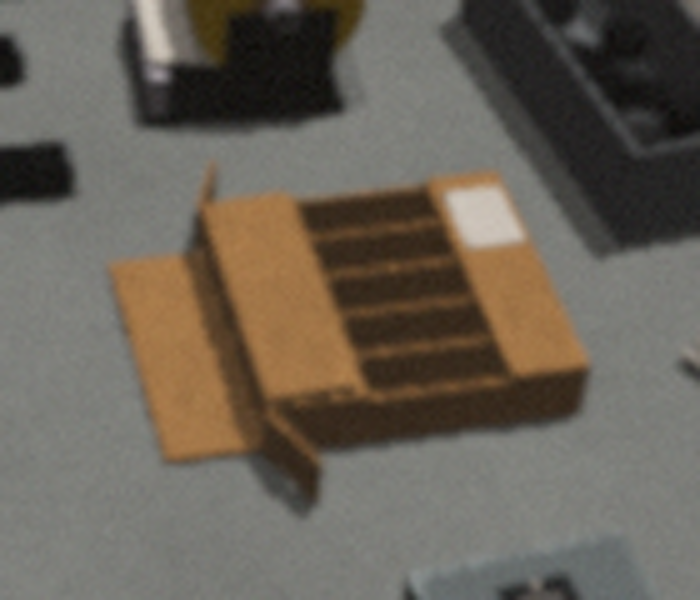

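```bash
cat >> h.py <<'E'
def winview(p,f,n=1):
    # rectify the counter's window plane from an averaged picture to top-down, +x up, +y left
    I=p if isinstance(p,np.ndarray) else None
def rect(p,img,cx,cy,z,half=.02,S=480):
    g=np.linspace(half,-half,S)
    X,Y=np.meshgrid(g,g) # rows: x desc, cols: y desc
    m=np.array([[proj(p,[cx+a,cy+b,z]) for b in g[::8]] for a in g[::8]],np.float32)
    m=cv2.resize(m,(S,S),interpolation=cv2.INTER_LINEAR)
    return cv2.remap(img,m[...,0].copy(),m[...,1].copy(),cv2.INTER_CUBIC)
def winshot(f,k=4):
    out=[]
    for n in("top","side"):
        ps=[bot.capture(n) for _ in range(k)]
        a=np.mean([q["pixels"].astype(np.float32) for q in ps],0)
        r=rect(ps[0],a,.668,-.26,.092,half=.02,S=400)
        r=cv2.normalize(r.mean(2),None,0,255,cv2.NORM_MINMAX)
        out.append(r.astype(np.uint8))
    cv2.imwrite('pics/'+f,np.hstack(out))
E
python3 - <<'E'
from h import *
winshot('w0.png',4)
E
```

```text
(no output)
```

View pics/w0.png

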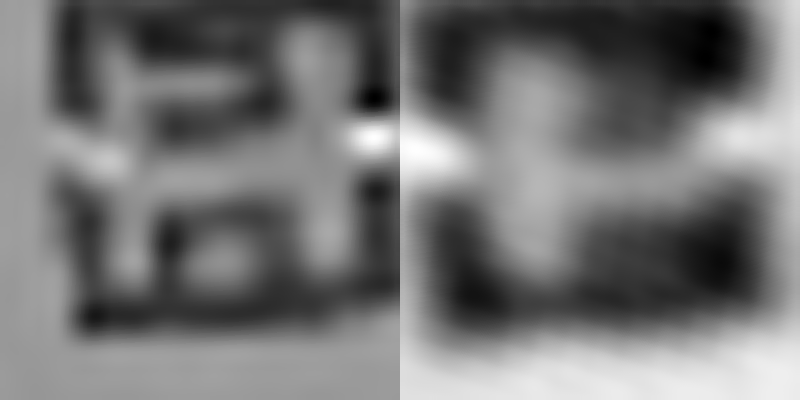

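```bash
python3 - <<'E'
from h import *
p=cap("top");s=cap("side")
f=lambda u,v,z,o=(238,129),q=p: np.round(unproj(q,((u+.5)/5-.5+o[0],(v+.5)/5-.5+o[1]),z),4)
print('T flap',f(200,543,.004),f(502,548,.004))
print('T far',f(206,98,.038),f(518,104,.038))
print('T div',[f(u,183,.034)[:2] for u in(267,328,390,453)])
o=(299,181)
print('S flap',f(110,267,.004,o,s),f(167,460,.004,o,s))
print('S far',f(500,175,.038,o,s),f(587,369,.038,o,s))
# projected guess overlay
def draw(q,cx,cy,th,o,fn):
    img=cv2.imread(fn)
    T=lambda x,y,z:((proj(q,[cx+x*np.cos(th)-y*np.sin(th),cy+x*np.sin(th)+y*np.cos(th),z])-o+.5)*5-.5)
    L=[((-.145,-.081,.004),(-.145,.081,.004)),((.091,-.084,.038),(.091,.084,.038)),((-.09,-.081,.004),(-.145,-.081,.004)),((-.09,.081,.004),(-.145,.081,.004)),((-.035,.084,.038),(.091,.084,.038)),((-.035,-.084,.038),(.091,-.084,.038))]
    for y in(-.0495,-.0165,.0165,.0495): L.append(((-.035,y,.034),(.047,y,.034)))
    for a,b in L: cv2.line(img,tuple(int(round(k)) for k in T(*a)),tuple(int(round(k)) for k in T(*b)),(255,0,0),1)
    return img
a=draw(p,.684,.0285,-.01,(238,129),'pics/cartt.png');b=draw(s,.684,.0285,-.01,(299,181),'pics/carts.png')
cv2.imwrite('pics/ov.png',cv2.resize(np.hstack([a,b])[50:580],(800,303)))
cv2.imwrite('pics/ovt.png',a)
E
```

```text
T flap [0.5424 0.1112 0.004 ] [ 0.5415 -0.0508  0.004 ]
T far [0.7796 0.1109 0.038 ] [ 0.7782 -0.057   0.038 ]
T div [array([0.7337, 0.0774]), array([0.7341, 0.0447]), array([0.7345, 0.0114]), array([ 0.7349, -0.0224])]
S flap [0.5426 0.1045 0.004 ] [ 0.5412 -0.0528  0.004 ]
S far [0.7797 0.1046 0.038 ] [ 0.7741 -0.061   0.038 ]
```

View pics/ovt.png

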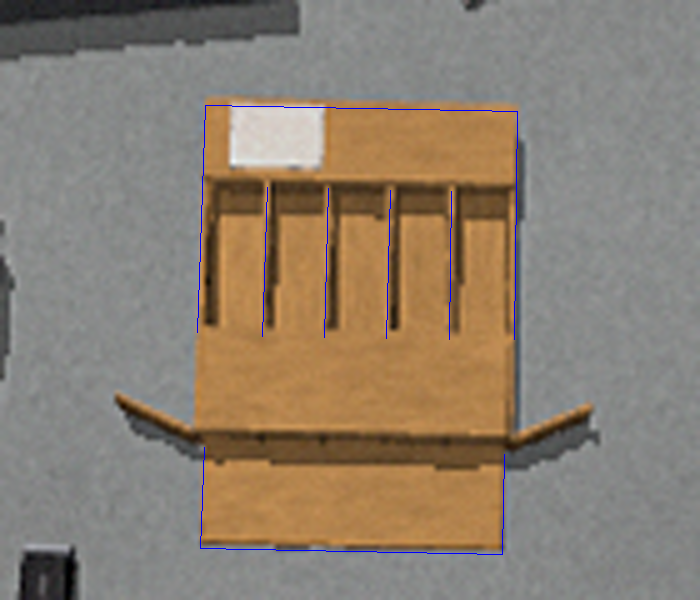

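View pics/ov.png

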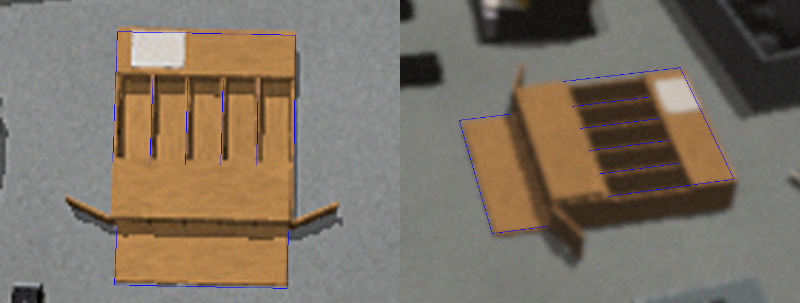

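```bash
cat > go.py <<'E'
import sys
from h import *
from scipy.spatial.transform import Rotation as Ro
def go(*targets):
    o=bot.observe(); M=Ro.from_quat(o["orientation"]).as_matrix()
    th=np.arctan2(M[1,0],M[0,0])
    print("t %.2f pos %s xang %.4f rad w %.3f F %s q6 %.2f"%(o["clock"],np.round(o["position"]*1000,1),th,o["gripper_width"],np.round(o["wrist_force"],1),o["qpos"][5]))
    for x,y,z,a in targets:
        d=M.T@(np.array([x,y,z])-o["position"])*1000
        dt=(a-th+np.pi)%(2*np.pi)-np.pi
        print("  shift",np.round(d,1),"turn %.4f"%(-dt))
if __name__=="__main__":
    v=list(map(float,sys.argv[1:])); go(*[v[i:i+4] for i in range(0,len(v),4)])
E
python3 go.py .421 .388 .15 3.2516 .421 .388 .06 3.2516 .421 .388 .003 3.2516
```

```text
t 1.70 pos [204.3 483.6 231.3] xang 2.7418 rad w 0.998 F [ 0.7 -0.3  1. ] q6 1.42
  shift [-236.8   -3.7   81.3] turn -0.5098
  shift [-236.8   -3.7  171.3] turn -0.5098
  shift [-236.8   -3.7  228.3] turn -0.5098
```

Emit:
step_arm --pt "-60 -1 20" --pt "-120 -2 40" --pt "-180 -3 60" --pt "-237 -4 81" --pt "-237 -4 81" --pt "-237 -4 100" --pt "-237 -4 130" --pt "-237 -4 130" --turn '[-0.13,-0.26,-0.38,-0.51,-0.51,-0.51,-0.51,-0.51]' --jaw '[0.3,0.3,0.3,0.3,0.3,0.3,0.3,0.3]' --newtons 80

```text
clock: 2.7
position: [0.4196, 0.3874, 0.1002]
orientation: [-0.055, 0.998, -0.001, -0.001]
wrist_force: [0.4, -0.5, 0.9]
gripper_width: 0.7
```

```bash
python3 go.py .421 .388 .003 3.2516; python3 - <<'E'
from h import *
s=cap("side");t=cap("top")
a=s["pixels"][100:260,180:380,::-1];b=t["pixels"][190:350,80:280,::-1]
cv2.imwrite('pics/g1.png',cv2.resize(np.hstack([a,b]),(800,320)))
E
```

```text
t 2.70 pos [419.6 387.4 100.2] xang -3.0315 rad w 0.700 F [ 0.4 -0.5  0.9] q6 0.49
  shift [-1.7  0.6 97.2] turn 0.0001
```

View pics/g1.png

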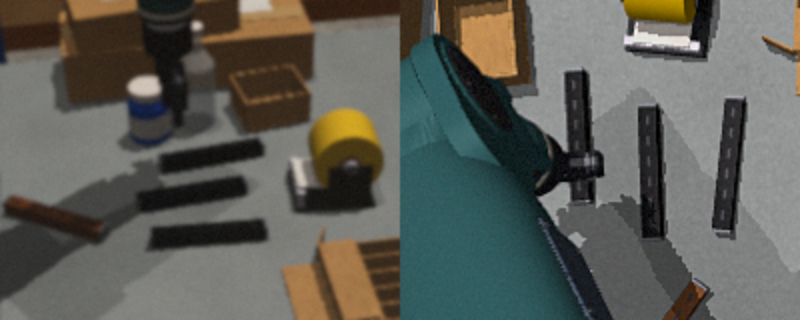

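The gripper hovers over the rear third of post (168,259), in line with it. Descend and grip.

Emit:
step_arm --pt "-1 1 45" --pt "-1 1 80" --pt "-1 1 96" --pt "-1 1 96" --pt "-1 1 96" --pt "-1 1 96" --pt "-1 1 96" --pt "-1 1 96" --pt "-1 1 96" --pt "-1 1 89" --turn '[0,0,0,0,0,0,0,0,0,0]' --jaw '[0.3,0.3,0.3,0.3,1,1,1,1,1,1]' --newtons 90

```text
clock: 4.05
position: [0.422, 0.3888, 0.0129]
orientation: [-0.055, 0.998, 0.0, 0.0]
wrist_force: [0.4, 0.7, -2.3]
gripper_width: 0.268
```

```bash
python3 go.py .421 .388 .06 3.14
```

```text
t 4.05 pos [422.  388.8  12.9] xang -3.0314 rad w 0.268 F [ 0.4  0.7 -2.3] q6 0.49
  shift [  1.   -0.7 -47.1] turn 0.1118
```

```bash
python3 go.py .422 .388 .08 3.2516 .43 .096 .08 3.1316
```

```text
t 4.05 pos [422.  388.8  12.9] xang -3.0314 rad w 0.268 F [ 0.4  0.7 -2.3] q6 0.49
  shift [  0.   -0.8 -67.1] turn 0.0002
  shift [  24.2 -291.9  -67.2] turn 0.1202
```

Emit:
step_arm --pt "0 0 -40" --pt "0 0 -67" --pt "4 -40 -67" --pt "8 -90 -67" --pt "13 -140 -67" --pt "17 -190 -67" --pt "20 -240 -67" --pt "23 -280 -67" --pt "24 -292 -67" --pt "24 -292 -67" --turn '[0,0,0.02,0.04,0.06,0.08,0.1,0.12,0.12,0.12]' --jaw '[1,1,1,1,1,1,1,1,1,1]'

```text
clock: 5.3
position: [0.4304, 0.0956, 0.0796]
orientation: [0.005, 1.0, 0.0, 0.0]
wrist_force: [0.1, 0.1, -2.2]
gripper_width: 0.27
```

```bash
python3 go.py .43 .096 .012 3.1316; python3 - <<'E'
from h import *
s=cap("side");t=cap("top")
a=s["pixels"][150:310,220:420,::-1];b=t["pixels"][130:290,210:410,::-1]
cv2.imwrite('pics/g2.png',cv2.resize(np.hstack([a,b]),(800,320)))
E
```

```text
t 5.30 pos [430.4  95.6  79.6] xang 3.1306 rad w 0.270 F [ 0.1  0.1 -2.2] q6 0.04
  shift [ 0.4  0.4 67.6] turn -0.0010
```

View pics/g2.png

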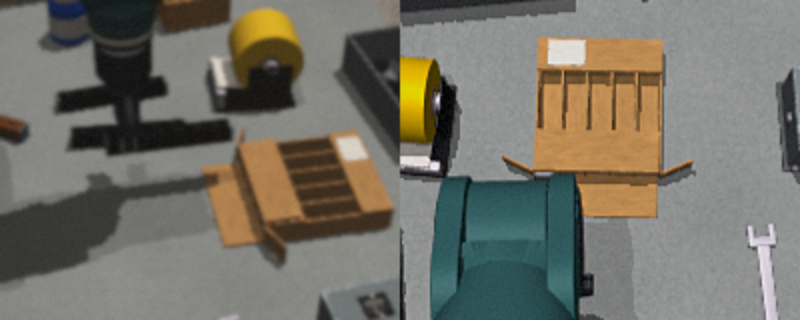

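Emit:
step_arm --pt "0 0 35" --pt "0 0 60" --pt "0 0 67" --pt "0 0 67" --pt "0 0 67" --turn '[0,0,0,0,0]' --jaw '[1,1,1,1,1]'

```text
clock: 6.02
position: [0.4309, 0.0962, 0.0131]
orientation: [0.005, 1.0, 0.0, 0.001]
wrist_force: [0.0, -1.4, -2.0]
gripper_width: 0.267
```

```bash
python3 go.py .43 .096 .012 3.1316; python3 - <<'E'
from h import *
s=cap("side");t=cap("top")
def L(q,img,a,b,o,k,c): cv2.line(img,*[tuple(int(round(v)) for v in ((proj(q,w)-o+.5)*k-.5)) for w in(a,b)],c,1)
o=np.array((280,170));a=cv2.resize(s["pixels"][170:290,280:440,::-1],None,fx=5,fy=5,interpolation=cv2.INTER_CUBIC)
h=((hull(s,.490,.0954,-.0105,.0075)-o+.5)*5-.5).astype(np.int32); cv2.polylines(a,[h],True,(0,255,0),1)
cv2.imwrite('pics/g3.png',a)
b=t["pixels"][130:250,230:390,::-1];cv2.imwrite('pics/g3t.png',cv2.resize(b,None,fx=5,fy=5,interpolation=cv2.INTER_CUBIC))
E
```

```text
t 6.03 pos [430.9  96.2  13.1] xang 3.1322 rad w 0.267 F [ 0.  -1.4 -2. ] q6 0.04
  shift [ 0.8 -0.2  1.1] turn 0.0006
```

View pics/g3.png

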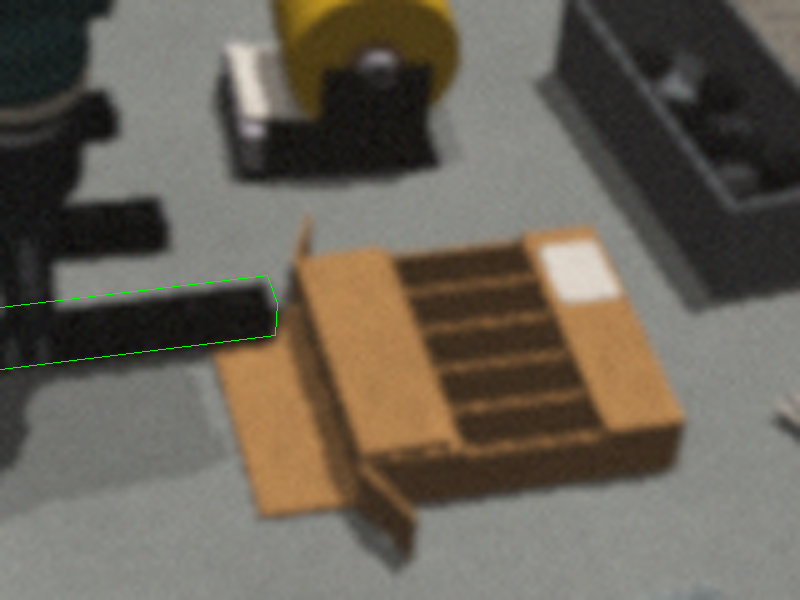

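View pics/g3t.png

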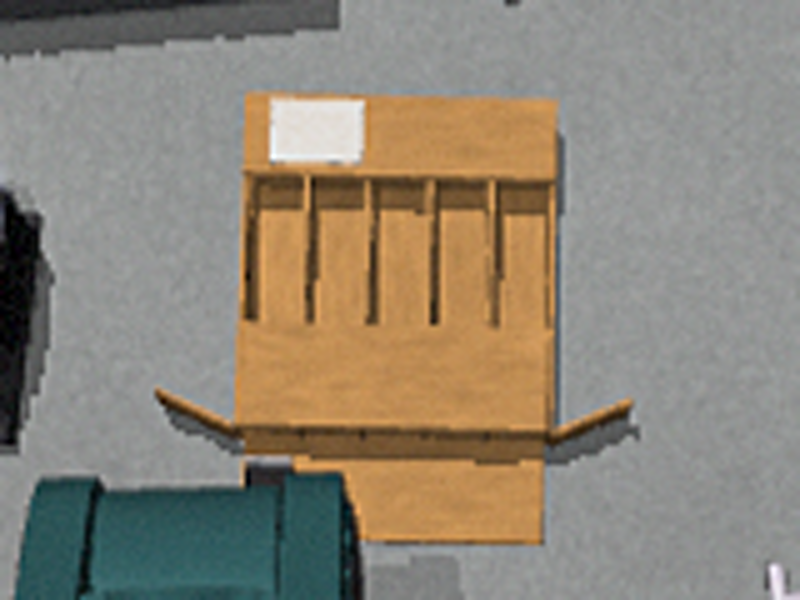

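```bash
python3 - <<'E'
from h import *
t=cap("top");s=cap("side")
f=lambda u,v,z,q=t,o=(230,130): np.round(unproj(q,((u+.5)/5-.5+o[0],(v+.5)/5-.5+o[1]),z),4)
print('post front', f(245,466,.032),f(292,466,.032))
print('div',[f(u,182,.034)[:2] for u in(310,371.5,433,494)],[f(u,323,.034)[:2] for u in(308,371,433,494)],[f(u,435,.034)[:2] for u in(303,362,424,486)])
print('flap',f(542.5,545,.004)); 
# intensity profile
g=cv2.cvtColor(t["pixels"],cv2.COLOR_RGB2GRAY)
for r in (150,175,180,185,190,192,194,195,216,217,218,219,220,224): print(r,g[r,274:348])
E
```

```text
post front [0.5762 0.1074 0.032 ] [0.5765 0.0826 0.032 ]
div [array([0.7315, 0.0758]), array([0.7319, 0.0428]), array([0.7323, 0.0098]), array([ 0.7327, -0.023 ])] [array([0.6537, 0.0754]), array([0.6541, 0.0419]), array([0.6544, 0.0089]), array([ 0.6548, -0.0235])] [array([0.5928, 0.077 ]), array([0.5932, 0.0458]), array([0.5935, 0.0131]), array([ 0.5939, -0.0197])]
flap [ 0.5404 -0.0511  0.004 ]
150 [153 142 148 150 151 156 152 153 148 151 214 219 218 219 218 213 213 216
 215 215 216 216 220 224 220 221 217 218 218 149 151 147 147 148 145 148
 148 148 145 140 146 144 140 141 141 137 142 147 145 147 148 151 152 153
 151 147 149 149 153 155 157 160 160 161 156 159 153 150 150 152 157 150
 151 147]
175 [149 152 158 150 158  90  58 100 165 158 161 156 155 147 160 161 160 120
  65  89 154 155 155 154 151 149 153 158 149 153  94  92 159 155 146 150
 153 154 153 154 155 154 103  72 161 150 147 149 148 151 150 151 148 126
 135  56 100 167 151 158 155 156 148 156 152  98 156 108 157 160 155 160
 156 151]
180 [153 151 152 153 161  59  61 103 171 160 154 148 157 156 155 155 163  98
  52 100 1
[... 2809 characters left out ...]
8  97
  94  96  95  92  92  95  89  95 100  97  86  87  58  87  87  85  93  86
  86  90]
220 [146 146  78  81  79  82  82  84  82  82  84  87  89  82  78  79  83  86
  86  93  94  93  92  87  94  92  84  91  86  84  89  90  89  89  89  90
  86  85  83  85  88  86  86  83  84  88  85  87  92  83  93  90  93  92
  93  88  91  93  94  93  96  96  95  98  87  89  82  90  87  85  89  85
  83  76]
224 [150 150 147 156 152  14  39  38  44  35  41  38  38  33  34  88  98  98
  94  98  98 100  80  87 115 165 156 155 157 154 156 154 153 157 148 148
 152 150 149 153 149 152 156 153 158 156 157 151 153 148 146 148 153 151
 151 145 149 149 145 149 144 146 149 150 131 150 147 154 149 155 150 148
 147 146]
```

Emit:
step_arm --pt "-10 0.5 1.5" --pt "-20 0.5 1.5" --pt "-30 0.5 1.5" --pt "-40 0.4 1.5" --pt "-50 0.4 1.5" --pt "-50 0.4 1.5" --turn '[0.003,0.003,0.003,0.003,0.003,0.003]' --jaw '[1,1,1,1,1,1]'

```text
clock: 6.98
position: [0.4815, 0.0958, 0.0108]
orientation: [0.006, 1.0, -0.0, 0.001]
wrist_force: [0.6, -1.0, 1.5]
gripper_width: 0.272
```

```bash
python3 go.py .576 .0955 .0116 3.1296; python3 - <<'E'
from h import *
s=cap("side")
a=cv2.resize(s["pixels"][170:290,280:440,::-1],None,fx=5,fy=5,interpolation=cv2.INTER_CUBIC)
cv2.imwrite('pics/g4.png',a)
E
```

```text
t 6.97 pos [481.5  95.8  10.8] xang 3.1287 rad w 0.272 F [ 0.6 -1.   1.5] q6 0.04
  shift [-94.5   0.9  -0.6] turn -0.0009
```

View pics/g4.png

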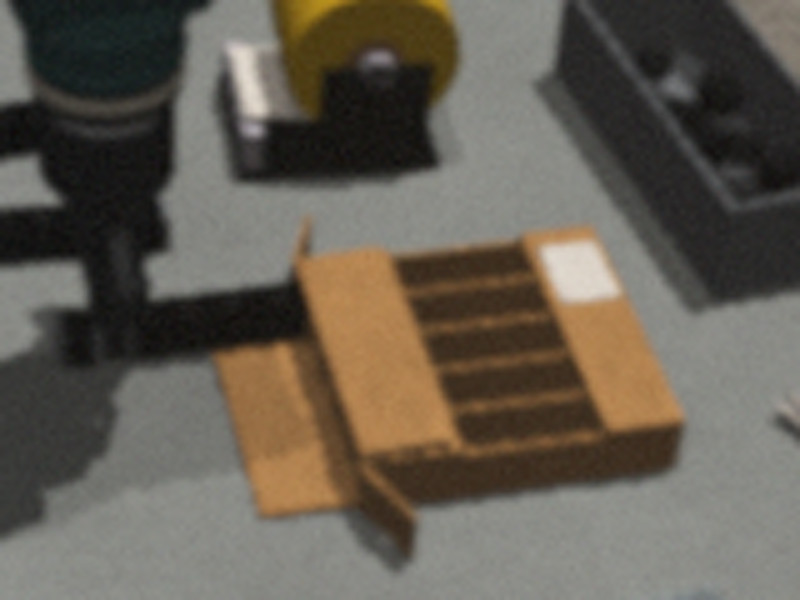

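Emit:
step_arm --pt "-15 0.8 -0.8" --pt "-30 0.9 -0.8" --pt "-45 0.9 -0.8" --pt "-60 0.9 -0.8" --pt "-75 0.9 -0.8" --pt "-90 0.9 -0.8" --pt "-94 0.9 -0.8" --pt "-94 0.9 -0.8" --turn '[0,0,0,0,0,0,0,0]' --jaw '[1,1,1,1,1,1,1,1]'

```text
clock: 8.02
position: [0.5742, 0.0955, 0.0114]
orientation: [0.006, 1.0, -0.0, -0.0]
wrist_force: [0.1, 0.2, -1.4]
gripper_width: 0.269
```

```bash
python3 go.py .50 .096 .0116 3.1296; python3 - <<'E'
from h import *
s=cap("side");t=cap("top")
a=cv2.resize(s["pixels"][190:290,310:430,::-1],(480,400),interpolation=cv2.INTER_CUBIC)
b=cv2.resize(t["pixels"][140:240,270:350,::-1],(320,400),interpolation=cv2.INTER_CUBIC)
cv2.imwrite('pics/g5.png',np.hstack([a,b]))
E
```

```text
t 8.03 pos [574.2  95.5  11.4] xang 3.1287 rad w 0.269 F [ 0.1  0.2 -1.4] q6 0.04
  shift [74.2 -0.4 -0.2] turn -0.0009
```

View pics/g5.png

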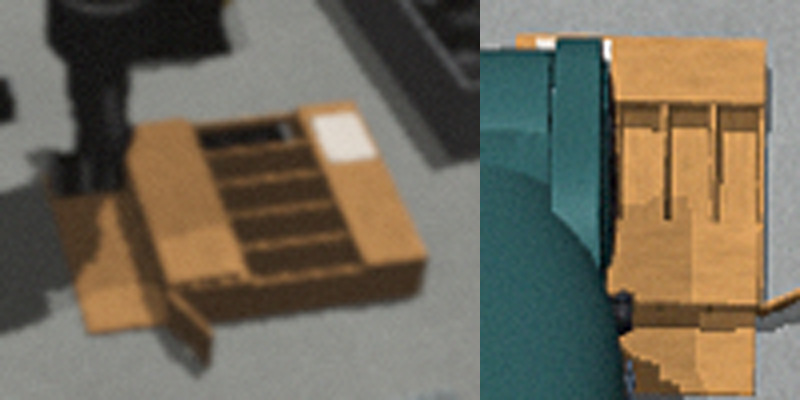

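Emit:
step_arm --pt "0 0 0" --pt "0 0 0" --pt "0 0 0" --pt "25 0 0" --pt "50 0 0" --pt "66 0 0" --pt "66 0 0" --pt "66 0 0" --pt "66 0 0" --pt "66 0 0" --turn '[0,0,0,0,0,0,0,0,0,0]' --jaw '[0.5,0.5,0.5,0.5,0.5,0.5,1,1,1,1]'

```text
clock: 9.38
position: [0.5087, 0.0963, 0.0115]
orientation: [0.006, 1.0, -0.0, 0.0]
wrist_force: [-0.7, 0.9, -0.7]
gripper_width: -0.002
```

```bash
python3 go.py .575 .0958 .0116 3.1296; python3 - <<'E'
from h import *
s=cap("side")
a=cv2.resize(s["pixels"][190:290,310:430,::-1],(480,400),interpolation=cv2.INTER_CUBIC)
cv2.imwrite('pics/g6.png',a)
E
```

```text
t 9.38 pos [508.7  96.3  11.5] xang 3.1287 rad w -0.002 F [-0.7  0.9 -0.7] q6 0.04
  shift [-66.3   0.3  -0.1] turn -0.0009
```

View pics/g6.png

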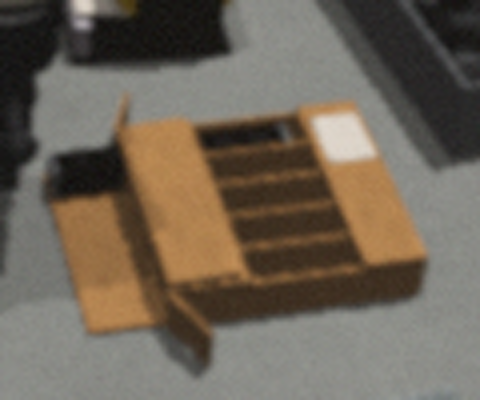

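The post lies in the left cell, still about 55 mm proud. Push it home with the shut fingers.

Emit:
step_arm --pt "-20 0.3 0" --pt "-32 0.3 0" --pt "-44 0.3 0" --pt "-54 0.3 0" --pt "-62 0.3 0" --pt "-68 0.3 0" --pt "-72 0.3 0" --pt "-74 0.3 0" --pt "-74 0.3 0" --turn '[0,0,0,0,0,0,0,0,0]' --jaw '[1,1,1,1,1,1,1,1,1]'

```text
clock: 10.55
position: [0.5824, 0.0957, 0.0116]
orientation: [0.006, 1.0, 0.0, 0.0]
wrist_force: [-0.4, -0.3, 0.0]
gripper_width: 0.0
```

```bash
python3 go.py .575 .0958 .0116 3.1296; python3 - <<'E'
from h import *
s=cap("side")
a=cv2.resize(s["pixels"][190:290,310:430,::-1],(480,400),interpolation=cv2.INTER_CUBIC)
cv2.imwrite('pics/g7.png',a)
E
```

```text
t 10.55 pos [582.4  95.7  11.6] xang 3.1288 rad w 0.000 F [-0.4 -0.3  0. ] q6 0.04
  shift [ 7.4 -0.   0. ] turn -0.0008
```

View pics/g7.png

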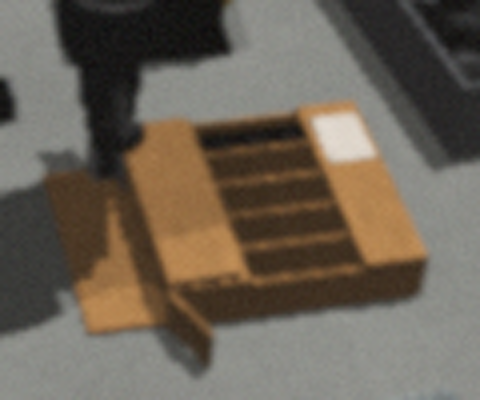

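Emit:
step_arm --pt "-1 0 0" --pt "-2 0 0" --pt "-3 0 0" --pt "-3 0 0" --turn '[0,0,0,0]' --jaw '[1,1,1,1]'

```text
clock: 11.1
position: [0.5826, 0.0957, 0.0113]
orientation: [0.006, 1.0, -0.0, -0.002]
wrist_force: [-14.8, 0.4, 10.6]
gripper_width: -0.003
```

```bash
python3 go.py .54 .096 .10 3.13 .376 .2935 .10 3.2246; python3 - <<'E'
from h import *
t=cap("top");s=cap("side")
for x,y in [(.515,-.402),(.443,-.295),(.447,.196),(.436,.298)]:
    for p in(t,s):
        r=fitpost(p,x,y); print(np.round(r[0],4),round(r[1],3),end=' | ')
    print()
E
```

```text
t 11.10 pos [582.6  95.7  11.3] xang 3.1290 rad w -0.003 F [-14.8   0.4  10.6] q6 0.04
  shift [ 43.   -0.3 -88.5] turn -0.0010
  shift [209.5 195.1 -87.8] turn -0.0956
[ 0.5169 -0.4044 -0.037 ] 0.212 | [ 0.5154 -0.4064  0.0017] 0.151 | 
[ 0.4445 -0.2957  0.0819] 0.206 | [ 0.443  -0.2993  0.099 ] 0.173 | 
[ 0.313  -0.0181  3.2494] 1.0 | [ 0.4453  0.1934 -0.0523] 0.167 | 
[0.446  0.2993 0.0842] 0.704 | [0.4366 0.2948 0.1211] 0.217 |
```

Emit:
step_arm --pt "20 0 0" --pt "43 0 -20" --pt "70 0 -60" --pt "110 40 -88" --pt "150 90 -88" --pt "180 140 -88" --pt "200 180 -88" --pt "212 195 -88" --pt "212 195 -88" --turn '[0,0,0,-0.02,-0.04,-0.06,-0.095,-0.095,-0.095]' --jaw '[1,1,1,0.3,0.3,0.3,0.3,0.3,0.3]'

```text
clock: 12.32
position: [0.3752, 0.2942, 0.0997]
orientation: [-0.042, 0.999, 0.0, 0.0]
wrist_force: [0.5, 0.8, -0.1]
gripper_width: 0.699
```

```bash
python3 go.py .376 .2935 .005 3.2246; python3 - <<'E'
from h import *
s=cap("side");t=cap("top")
a=s["pixels"][150:250,220:345,::-1];b=t["pixels"][220:320,150:275,::-1]
cv2.imwrite('pics/g8.png',cv2.resize(np.hstack([a,b]),(800,320)))
print(fitpost(s,.447,.193),fitpost(s,.436,.295,.1))
E
```

```text
t 12.32 pos [375.2 294.2  99.7] xang -3.0572 rad w 0.699 F [ 0.5  0.8 -0.1] q6 0.41
  shift [-0.7 -0.8 94.7] turn 0.0014
(array([ 0.44438585,  0.19228949, -0.05054577]), np.float64(0.34116219303255285)) (array([0.43356154, 0.29404649, 0.0730549 ]), np.float64(0.12831517552547594))
```

View pics/g8.png

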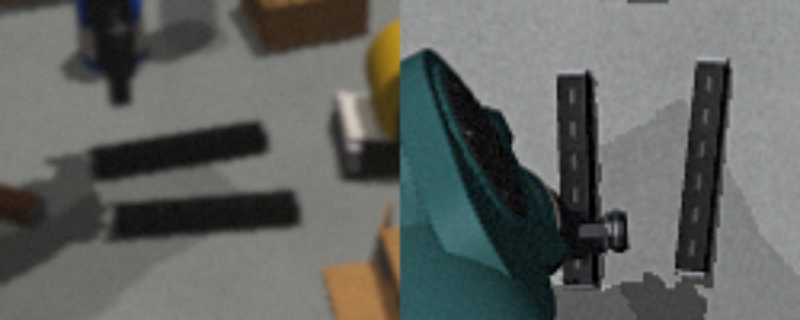

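Emit:
step_arm --pt "-1 -1 45" --pt "-1 -1 80" --pt "-1 -1 95" --pt "-1 -1 95" --pt "-1 -1 95" --pt "-1 -1 95" --pt "-1 -1 95" --pt "-1 -1 95" --pt "-1 -1 60" --pt "-1 -1 20" --turn '[0,0,0,0,0,0,0,0,0,0]' --jaw '[0.3,0.3,0.3,1,1,1,1,1,1,1]' --newtons 90

```text
clock: 13.68
position: [0.3765, 0.2921, 0.0807]
orientation: [-0.041, 0.999, -0.0, -0.0]
wrist_force: [0.4, 1.0, -1.7]
gripper_width: 0.271
```

```bash
python3 go.py .43 .064 .08 3.1286 .43 .064 .012 3.1286
```

```text
t 13.68 pos [376.5 292.1  80.7] xang -3.0595 rad w 0.271 F [ 0.4  1.  -1.7] q6 0.41
  shift [ -34.6 -231.7    0.7] turn 0.0950
  shift [ -34.7 -231.7   68.7] turn 0.0950
```

Emit:
step_arm --pt "-10 -45 0" --pt "-18 -95 0" --pt "-25 -145 0" --pt "-30 -190 0" --pt "-34 -225 0" --pt "-34 -231 20" --pt "-34 -231 50" --pt "-34 -231 68" --pt "-34 -231 68" --pt "-34 -231 68" --turn '[0.02,0.04,0.06,0.08,0.095,0.095,0.095,0.095,0.095,0.095]' --jaw '[1,1,1,1,1,1,1,1,1,1]'

```text
clock: 14.92
position: [0.4301, 0.065, 0.0124]
orientation: [0.006, 1.0, -0.0, 0.0]
wrist_force: [-0.5, 0.1, -2.0]
gripper_width: 0.268
```

```bash
python3 go.py .48 .064 .0118 3.1286 .576 .0628 .0118 3.1286; python3 - <<'E'
from h import *
s=cap("side");t=cap("top")
a=cv2.resize(s["pixels"][190:290,290:410,::-1],(480,400),interpolation=cv2.INTER_CUBIC)
b=cv2.resize(t["pixels"][140:240,270:350,::-1],(320,400),interpolation=cv2.INTER_CUBIC)
cv2.imwrite('pics/g9.png',np.hstack([a,b]))
E
```

```text
t 14.93 pos [430.1  65.   12.4] xang 3.1288 rad w 0.268 F [-0.5  0.1 -2. ] q6 -0.03
  shift [-49.9  -0.4   0.6] turn 0.0002
  shift [-145.9   -0.3    0.7] turn 0.0002
```

View pics/g9.png

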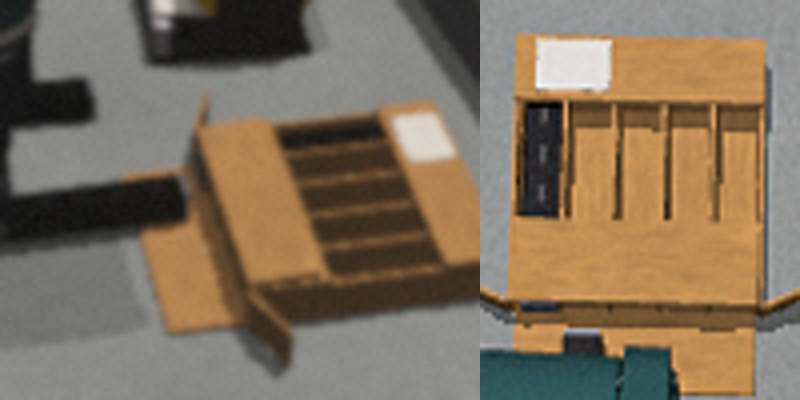

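The held post's front sits at (564–603, 335), between the second cell's dividers. The first post lies fully in the left cell. Insert.

Emit:
step_arm --pt "-10 -0.3 0.6" --pt "-22 -0.3 0.6" --pt "-34 -0.3 0.6" --pt "-48 -0.3 0.4" --pt "-65 -0.3 0" --pt "-85 -0.3 0" --pt "-105 -0.3 0" --pt "-125 -0.3 0" --pt "-144 -0.3 0" --pt "-144 -0.3 0" --turn '[0,0,0,0,0,0,0,0,0,0]' --jaw '[1,1,1,1,1,1,1,1,1,1]'

```text
clock: 16.27
position: [0.5751, 0.0628, 0.0113]
orientation: [0.006, 1.0, 0.0, 0.0]
wrist_force: [-0.5, -0.4, -1.8]
gripper_width: 0.268
```

```bash
python3 go.py .51 .0633 .0118 3.1286; python3 - <<'E'
from h import *
s=cap("side")
a=cv2.resize(s["pixels"][190:290,310:430,::-1],(480,400),interpolation=cv2.INTER_CUBIC)
cv2.imwrite('pics/g10.png',a)
E
```

```text
t 16.27 pos [575.1  62.8  11.3] xang 3.1287 rad w 0.268 F [-0.5 -0.4 -1.8] q6 -0.02
  shift [65.1 -0.3 -0.6] turn 0.0001
```

View pics/g10.png

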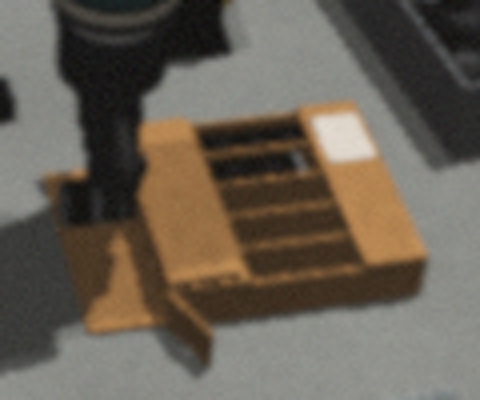

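Good. Release, back off and shut.

Emit:
step_arm --pt "0 0 0" --pt "0 0 0" --pt "0 0 0" --pt "25 0 0" --pt "50 0 0" --pt "66 0 0" --pt "66 0 0" --pt "66 0 0" --pt "66 0 0" --pt "60 0 0" --turn '[0,0,0,0,0,0,0,0,0,0]' --jaw '[0.5,0.5,0.5,0.5,0.5,0.5,1,1,1,1]'

```text
clock: 17.58
position: [0.514, 0.0636, 0.0115]
orientation: [0.006, 1.0, -0.0, -0.0]
wrist_force: [0.2, -0.2, 0.7]
gripper_width: 0.004
```

Emit:
step_arm --pt "-12 0 0" --pt "-24 0 0" --pt "-36 0 0" --pt "-46 0 0" --pt "-54 0 0" --pt "-61 0 0" --pt "-66 0 0" --pt "-68 0 0" --pt "-69 0 0" --pt "-69 0 0" --turn '[0,0,0,0,0,0,0,0,0,0]' --jaw '[1,1,1,1,1,1,1,1,1,1]'

```text
clock: 18.82
position: [0.5821, 0.0627, 0.0115]
orientation: [0.006, 1.0, -0.0, -0.0]
wrist_force: [-4.2, 0.6, 1.6]
gripper_width: -0.003
```

```bash
python3 go.py .583 .0627 .0118 3.1286; python3 - <<'E'
from h import *
s=cap("side")
a=cv2.resize(s["pixels"][190:290,310:430,::-1],(480,400),interpolation=cv2.INTER_CUBIC)
cv2.imwrite('pics/g11.png',a)
E
```

```text
t 18.82 pos [582.1  62.7  11.5] xang 3.1288 rad w -0.003 F [-4.2  0.6  1.6] q6 -0.02
  shift [-0.9 -0.  -0.3] turn 0.0002
```

View pics/g11.png

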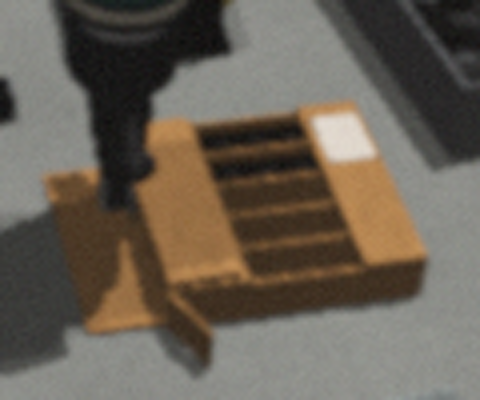

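Emit:
step_arm --pt "-1 0 0" --pt "-2 0 0" --pt "-2 0 0" --turn '[0,0,0]' --jaw '[1,1,1]'

```text
clock: 19.25
position: [0.5821, 0.0628, 0.0113]
orientation: [0.006, 1.0, -0.0, -0.002]
wrist_force: [-14.8, 0.2, 9.2]
gripper_width: -0.0
```

```bash
python3 go.py .388 .2005 .10 3.0816
```

```text
t 19.25 pos [582.1  62.8  11.3] xang 3.1289 rad w -0.000 F [-14.8   0.2   9.2] q6 -0.02
  shift [196.3 135.2 -87.8] turn 0.0473
```

Emit:
step_arm --pt "20 0 0" --pt "43 0 -20" --pt "80 10 -60" --pt "120 40 -88" --pt "160 90 -88" --pt "190 125 -88" --pt "198 135 -88" --pt "198 135 -88" --pt "198 135 -88" --turn '[0,0,0,0.02,0.03,0.04,0.047,0.047,0.047]' --jaw '[1,1,1,0.3,0.3,0.3,0.3,0.3,0.3]'

```text
clock: 20.38
position: [0.3895, 0.1997, 0.0996]
orientation: [0.03, 1.0, -0.0, 0.0]
wrist_force: [-0.1, 0.1, -0.2]
gripper_width: 0.701
```

```bash
python3 go.py .387 .2 .005 3.0816; python3 - <<'E'
from h import *
s=cap("side");t=cap("top")
a=s["pixels"][150:250,220:345,::-1];b=t["pixels"][220:320,170:295,::-1]
cv2.imwrite('pics/g12.png',cv2.resize(np.hstack([a,b]),(800,320)))
E
```

```text
t 20.38 pos [389.5 199.7  99.6] xang 3.0811 rad w 0.701 F [-0.1  0.1 -0.2] q6 0.35
  shift [ 2.5  0.2 94.6] turn -0.0005
```

View pics/g12.png

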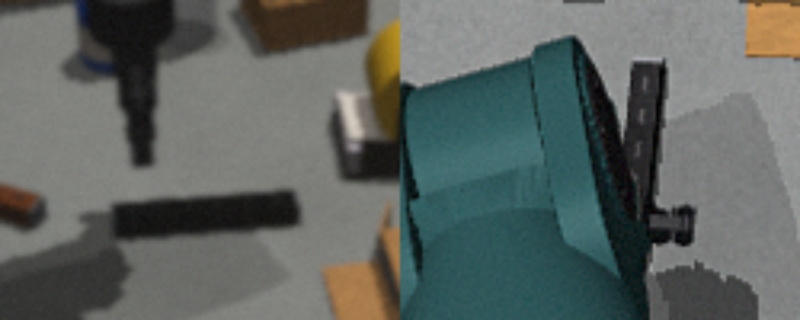

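Emit:
step_arm --pt "2 0 45" --pt "2 0 80" --pt "2 0 95" --pt "2 0 95" --pt "2 0 95" --pt "2 0 95" --pt "2 0 95" --pt "2 0 95" --pt "2 0 60" --pt "2 0 20" --turn '[0,0,0,0,0,0,0,0,0,0]' --jaw '[0.3,0.3,0.3,1,1,1,1,1,1,1]' --newtons 90

```text
clock: 21.72
position: [0.3861, 0.2002, 0.0807]
orientation: [0.03, 1.0, -0.0, -0.0]
wrist_force: [1.3, -0.2, -1.2]
gripper_width: 0.27
```

```bash
python3 go.py .43 .0315 .08 3.1286 .43 .0315 .012 3.1286
```

```text
t 21.73 pos [386.1 200.2  80.7] xang 3.0816 rad w 0.270 F [ 1.3 -0.2 -1.2] q6 0.35
  shift [ -53.9 -165.8    0.7] turn -0.0470
  shift [ -54.  -165.8   68.7] turn -0.0470
```

Emit:
step_arm --pt "-15 -40 0" --pt "-30 -85 0" --pt "-42 -125 0" --pt "-52 -160 0" --pt "-54 -166 10" --pt "-54 -166 40" --pt "-54 -166 68" --pt "-54 -166 68" --pt "-54 -166 68" --turn '[-0.01,-0.02,-0.03,-0.047,-0.047,-0.047,-0.047,-0.047,-0.047]' --jaw '[1,1,1,1,1,1,1,1,1]'

```text
clock: 22.85
position: [0.4305, 0.0318, 0.0123]
orientation: [0.006, 1.0, 0.0, 0.0]
wrist_force: [-0.3, -0.3, -1.6]
gripper_width: 0.271
```

```bash
python3 go.py .576 .0298 .0118 3.1286; python3 - <<'E'
from h import *
s=cap("side");t=cap("top")
a=cv2.resize(s["pixels"][190:290,290:410,::-1],(480,400),interpolation=cv2.INTER_CUBIC)
b=cv2.resize(t["pixels"][140:240,270:350,::-1],(320,400),interpolation=cv2.INTER_CUBIC)
cv2.imwrite('pics/g13.png',np.hstack([a,b]))
E
```

```text
t 22.85 pos [430.5  31.8  12.3] xang 3.1292 rad w 0.271 F [-0.3 -0.3 -1.6] q6 -0.10
  shift [-145.5   -0.2    0.5] turn 0.0006
```

View pics/g13.png

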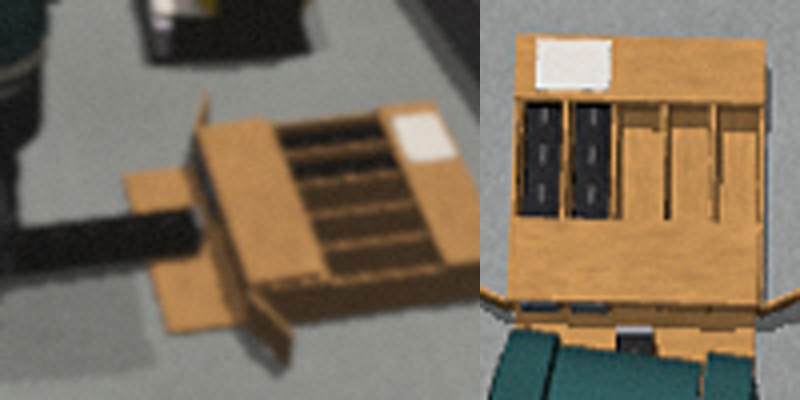

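Aligned with the middle cell: front at (615–655, 340), dividers at about 612 and 661. Insert.

Emit:
step_arm --pt "-10 -0.2 0.5" --pt "-22 -0.2 0.5" --pt "-34 -0.2 0.5" --pt "-48 -0.2 0.3" --pt "-65 -0.2 0" --pt "-85 -0.2 0" --pt "-105 -0.2 0" --pt "-125 -0.2 0" --pt "-144 -0.2 0" --pt "-144 -0.2 0" --turn '[0,0,0,0,0,0,0,0,0,0]' --jaw '[1,1,1,1,1,1,1,1,1,1]'

```text
clock: 24.2
position: [0.5758, 0.0293, 0.0113]
orientation: [0.006, 1.0, -0.0, 0.0]
wrist_force: [-0.8, 0.4, -1.5]
gripper_width: 0.268
```

```bash
python3 go.py .51 .031 .0118 3.1286; python3 - <<'E'
from h import *
s=cap("side")
a=cv2.resize(s["pixels"][190:290,310:430,::-1],(480,400),interpolation=cv2.INTER_CUBIC)
cv2.imwrite('pics/g14.png',a)
E
```

```text
t 24.20 pos [575.8  29.3  11.3] xang 3.1288 rad w 0.268 F [-0.8  0.4 -1.5] q6 -0.08
  shift [65.8  0.8 -0.6] turn 0.0002
```

View pics/g14.png

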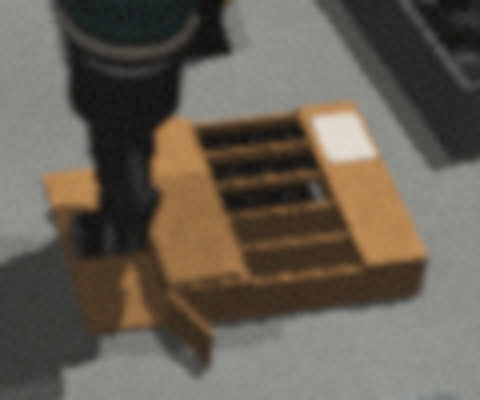

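Emit:
step_arm --pt "0 0 0" --pt "0 0 0" --pt "0 0 0" --pt "25 0 0" --pt "50 0 0" --pt "66 0 0" --pt "66 0 0" --pt "66 0 0" --pt "66 0 0" --pt "60 0 0" --turn '[0,0,0,0,0,0,0,0,0,0]' --jaw '[0.5,0.5,0.5,0.5,0.5,0.5,1,1,1,1]'

```text
clock: 25.5
position: [0.5148, 0.0302, 0.0115]
orientation: [0.006, 1.0, 0.0, -0.0]
wrist_force: [0.4, 0.4, 0.5]
gripper_width: -0.003
```

Emit:
step_arm --pt "-12 0 0" --pt "-24 0 0" --pt "-36 0 0" --pt "-46 0 0" --pt "-54 0 0" --pt "-61 0 0" --pt "-66 0 0" --pt "-68 0 0" --pt "-69 0 0" --pt "-69 0 0" --turn '[0,0,0,0,0,0,0,0,0,0]' --jaw '[1,1,1,1,1,1,1,1,1,1]'

```text
clock: 26.75
position: [0.5817, 0.0293, 0.0114]
orientation: [0.006, 1.0, -0.0, -0.001]
wrist_force: [-9.2, 0.1, 5.8]
gripper_width: 0.002
```

Emit:
step_arm --pt "-1 0 0" --pt "-2 0 0" --pt "-2 0 0" --turn '[0,0,0]' --jaw '[1,1,1]'

```text
clock: 27.12
position: [0.5817, 0.0294, 0.0112]
orientation: [0.006, 1.0, -0.0, -0.003]
wrist_force: [-18.7, -0.5, 11.9]
gripper_width: -0.001
```

```bash
python3 - <<'E'
from h import *
s=cap("side");t=cap("top")
for x,y,th in [(.515,-.403,0),(.443,-.296,.08)]:
    for p in(t,s):
        r=fitpost(p,x,y,th); print(np.round(r[0],4),round(r[1],3),end=' | ')
    print()
a=s["pixels"][180:420,200:440,::-1];b=t["pixels"][130:370,270:510,::-1]
cv2.imwrite('pics/g15.png',cv2.resize(np.hstack([a,b]),(800,400)))
E
python3 go.py .386 -.30 .12 3.2216
```

```text
[ 0.5169 -0.4034 -0.0241] 0.216 | [ 0.5153 -0.4067  0.0052] 0.153 | 
[ 0.4438 -0.2958  0.0839] 0.206 | [ 0.4431 -0.2989  0.0947] 0.176 | 
t 27.23 pos [581.7  29.4  11.1] xang 3.1288 rad w 0.002 F [-17.8  -0.7  12.2] q6 -0.08
  shift [ 192.2 -331.9 -107.6] turn -0.0928
```

View pics/g15.png

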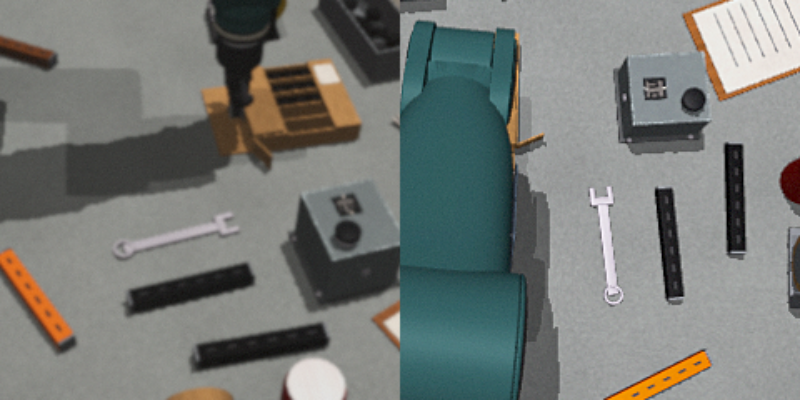

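Emit:
step_arm --pt "20 0 0" --pt "43 0 -20" --pt "80 -20 -60" --pt "120 -70 -100" --pt "160 -130 -107" --pt "185 -190 -107" --pt "192 -250 -107" --pt "194 -310 -107" --pt "194 -332 -107" --pt "194 -332 -107" --turn '[0,0,0,-0.02,-0.04,-0.06,-0.08,-0.093,-0.093,-0.093]' --jaw '[1,1,1,0.3,0.3,0.3,0.3,0.3,0.3,0.3]'

```text
clock: 28.48
position: [0.3869, -0.3028, 0.1185]
orientation: [-0.038, 0.999, -0.0, 0.0]
wrist_force: [0.1, 0.1, 0.2]
gripper_width: 0.705
```

```bash
python3 go.py .384 -.301 .005 3.2266; python3 - <<'E'
from h import *
s=cap("side");t=cap("top")
a=s["pixels"][270:420,190:390,::-1];b=t["pixels"][210:360,350:550,::-1]
cv2.imwrite('pics/g16.png',cv2.resize(np.hstack([a,b]),(800,300)))
E
```

```text
t 28.48 pos [ 386.9 -302.8  118.5] xang -3.0646 rad w 0.705 F [0.1 0.1 0.2] q6 -0.91
  shift [  2.8   2.1 113.5] turn -0.0080
```

View pics/g16.png

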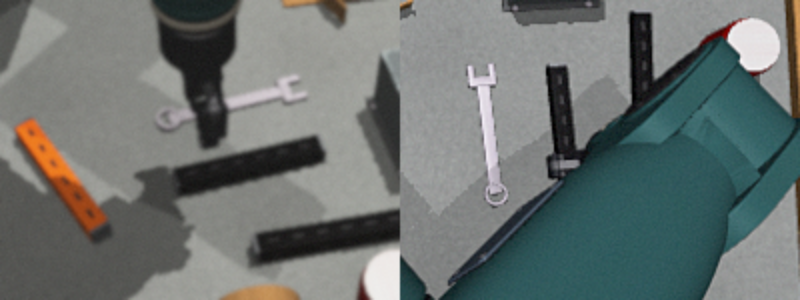

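Emit:
step_arm --pt "3 2 50" --pt "3 2 95" --pt "3 2 114" --pt "3 2 114" --pt "3 2 114" --pt "3 2 114" --pt "3 2 114" --pt "3 2 114" --pt "3 2 80" --pt "3 2 35" --turn '[-0.008,-0.008,-0.008,-0.008,-0.008,-0.008,-0.008,-0.008,-0.008,-0.008]' --jaw '[0.3,0.3,0.3,1,1,1,1,1,1,1]' --newtons 90

```text
clock: 29.82
position: [0.3837, -0.298, 0.0848]
orientation: [-0.044, 0.999, 0.0, -0.0]
wrist_force: [1.3, -0.4, -1.6]
gripper_width: 0.268
```

```bash
python3 go.py .43 -.001 .08 3.1286 .43 -.001 .012 3.1286
```

```text
t 29.82 pos [ 383.7 -298.    84.8] xang -3.0532 rad w 0.268 F [ 1.3 -0.4 -1.6] q6 -0.92
  shift [-72.3 291.7   5. ] turn 0.1014
  shift [-72.4 291.7  73. ] turn 0.1014
```

Emit:
step_arm --pt "-10 45 0" --pt "-22 95 0" --pt "-35 150 0" --pt "-50 205 0" --pt "-65 260 0" --pt "-72 290 5" --pt "-72 291 30" --pt "-72 291 60" --pt "-72 291 72" --pt "-72 291 72" --turn '[0.02,0.035,0.05,0.07,0.09,0.101,0.101,0.101,0.101,0.101]' --jaw '[1,1,1,1,1,1,1,1,1,1]'

```text
clock: 31.08
position: [0.43, -0.0022, 0.0117]
orientation: [0.006, 1.0, 0.0, -0.0]
wrist_force: [0.7, 0.3, -0.7]
gripper_width: 0.27
```

```bash
python3 go.py .576 -.0032 .0118 3.1286; python3 - <<'E'
from h import *
s=cap("side");t=cap("top")
a=cv2.resize(s["pixels"][190:290,290:410,::-1],(480,400),interpolation=cv2.INTER_CUBIC)
b=cv2.resize(t["pixels"][140:240,270:350,::-1],(320,400),interpolation=cv2.INTER_CUBIC)
cv2.imwrite('pics/g17.png',np.hstack([a,b]))
E
```

```text
t 31.07 pos [430.   -2.2  11.7] xang 3.1287 rad w 0.270 F [ 0.7  0.3 -0.7] q6 -0.18
  shift [-1.46e+02  9.00e-01 -1.00e-01] turn 0.0001
```

View pics/g17.png

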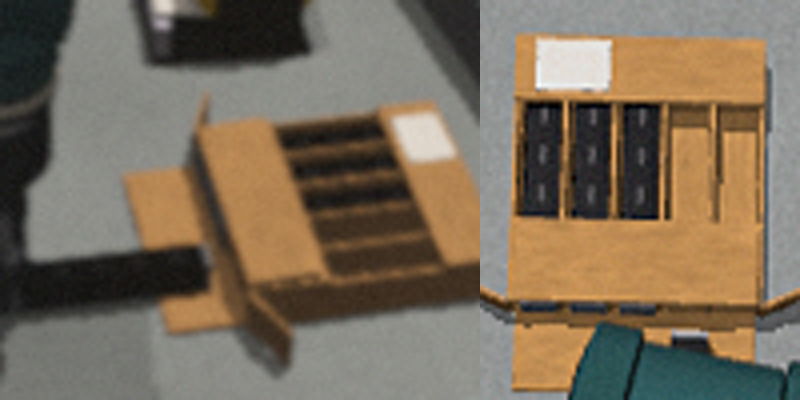

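Here the front sits about 1.5 mm too far right (right edge at about 709, expected about 706), so I'll shift +y while entering.

Emit:
step_arm --pt "-4 1.3 0" --pt "-14 1.3 0" --pt "-26 1.3 0" --pt "-40 1.2 0" --pt "-55 1.2 0" --pt "-75 1.1 0" --pt "-95 1.1 0" --pt "-115 1.1 0" --pt "-135 1.1 0" --pt "-144 1.1 0" --turn '[0,0,0,0,0,0,0,0,0,0]' --jaw '[1,1,1,1,1,1,1,1,1,1]'

```text
clock: 32.42
position: [0.5754, -0.0029, 0.0113]
orientation: [0.006, 1.0, 0.0, 0.0]
wrist_force: [-1.3, 2.3, -1.9]
gripper_width: 0.269
```

```bash
python3 go.py .51 -.002 .0118 3.1286; python3 - <<'E'
from h import *
s=cap("side")
a=cv2.resize(s["pixels"][190:290,310:430,::-1],(480,400),interpolation=cv2.INTER_CUBIC)
cv2.imwrite('pics/g18.png',a)
E
```

```text
t 32.42 pos [575.4  -2.9  11.3] xang 3.1291 rad w 0.269 F [-1.3  2.3 -1.9] q6 -0.13
  shift [65.4  0.1 -0.5] turn 0.0005
```

View pics/g18.png

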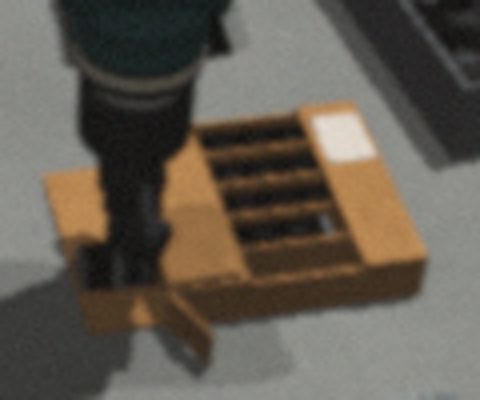

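Emit:
step_arm --pt "0 0 0" --pt "0 0 0" --pt "0 0 0" --pt "25 0 0" --pt "50 0 0" --pt "66 0 0" --pt "66 0 0" --pt "66 0 0" --pt "66 0 0" --pt "60 0 0" --turn '[0,0,0,0,0,0,0,0,0,0]' --jaw '[0.5,0.5,0.5,0.5,0.5,0.5,1,1,1,1]'

```text
clock: 33.72
position: [0.5144, -0.0022, 0.0115]
orientation: [0.006, 1.0, 0.0, -0.0]
wrist_force: [0.5, -0.3, 0.4]
gripper_width: -0.003
```

Emit:
step_arm --pt "-12 0 0" --pt "-24 0 0" --pt "-36 0 0" --pt "-46 0 0" --pt "-54 0 0" --pt "-61 0 0" --pt "-66 0 0" --pt "-69 0 0" --pt "-70 0 0" --pt "-70 0 0" --turn '[0,0,0,0,0,0,0,0,0,0]' --jaw '[1,1,1,1,1,1,1,1,1,1]'

```text
clock: 34.98
position: [0.5813, -0.003, 0.0112]
orientation: [0.006, 1.0, -0.0, -0.003]
wrist_force: [-13.7, -0.6, 8.8]
gripper_width: -0.002
```

```bash
python3 - <<'E'
from h import *
s=cap("side");t=cap("top")
for p in(t,s):
    for thr in(50,62):
        r=fitpost(p,.516,-.404,-.01,thr=thr); print(np.round(r[0],4),round(r[1],3))
E
python3 go.py .456 -.403 .13 3.1216
```

```text
[ 0.5194 -0.4042 -0.0333] 0.247
[ 0.5166 -0.4038 -0.038 ] 0.21
[ 0.5171 -0.4058  0.0057] 0.229
[ 0.5154 -0.4064 -0.001 ] 0.155
t 35.08 pos [581.3  -3.   11.2] xang 3.1287 rad w -0.000 F [-14.1  -1.4   8.6] q6 -0.13
  shift [ 120.7 -401.6 -118.1] turn 0.0071
```

Emit:
step_arm --pt "25 0 0" --pt "60 0 -30" --pt "100 -20 -80" --pt "121 -70 -118" --pt "121 -130 -118" --pt "121 -190 -118" --pt "121 -250 -118" --pt "121 -310 -118" --pt "121 -370 -118" --pt "121 -402 -118" --turn '[0,0,0.007,0.007,0.007,0.007,0.007,0.007,0.007,0.007]' --jaw '[1,1,1,0.3,0.3,0.3,0.3,0.3,0.3,0.3]'

```text
clock: 36.33
position: [0.4575, -0.4065, 0.1294]
orientation: [0.011, 1.0, -0.0, 0.0]
wrist_force: [0.2, 0.0, -0.8]
gripper_width: 0.701
```

```bash
python3 go.py .456 -.4025 .005 3.1216; python3 - <<'E'
from h import *
s=cap("side");t=cap("top")
a=s["pixels"][280:460,250:490,::-1];b=t["pixels"][170:350,350:590,::-1]
cv2.imwrite('pics/g19.png',cv2.resize(np.hstack([a,b]),(800,300)))
E
```

```text
t 36.33 pos [ 457.5 -406.5  129.4] xang 3.1199 rad w 0.701 F [ 0.2  0.  -0.8] q6 -0.84
  shift [  1.6   4.  124.4] turn -0.0017
```

View pics/g19.png

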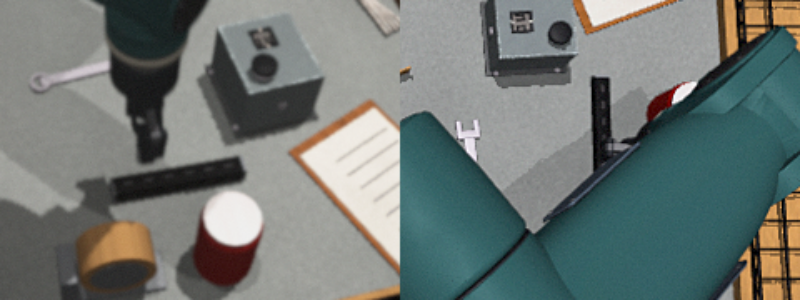

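Emit:
step_arm --pt "2 4 50" --pt "2 4 100" --pt "2 4 125" --pt "2 4 125" --pt "2 4 125" --pt "2 4 125" --pt "2 4 125" --pt "2 4 125" --pt "2 4 90" --pt "2 4 45" --turn '[0,0,0,0,0,0,0,0,0,0]' --jaw '[0.3,0.3,0.3,1,1,1,1,1,1,1]' --newtons 90

```text
clock: 37.67
position: [0.4557, -0.3991, 0.0857]
orientation: [0.01, 1.0, 0.0, -0.0]
wrist_force: [0.5, 0.5, -2.7]
gripper_width: 0.272
```

```bash
python3 go.py .43 -.033 .08 3.1286 .43 -.033 .012 3.1286
```

```text
t 37.67 pos [ 455.7 -399.1   85.7] xang 3.1218 rad w 0.272 F [ 0.5  0.5 -2.7] q6 -0.83
  shift [ 33.  365.5   6. ] turn -0.0068
  shift [ 32.9 365.5  74. ] turn -0.0068
```

Emit:
step_arm --pt "20 5 0" --pt "38 30 0" --pt "40 85 0" --pt "40 145 0" --pt "40 205 0" --pt "38 265 0" --pt "35 325 0" --pt "33 367 10" --pt "33 367 50" --pt "33 367 73" --turn '[-0.007,-0.007,-0.007,-0.007,-0.007,-0.007,-0.007,-0.007,-0.007,-0.007]' --jaw '[1,1,1,1,1,1,1,1,1,1]'

```text
clock: 38.92
position: [0.4303, -0.0312, 0.0111]
orientation: [0.006, 1.0, -0.0, 0.0]
wrist_force: [0.5, 0.6, -1.8]
gripper_width: 0.272
```

Emit:
step_arm --pt "0 0 0" --pt "0 0 0" --turn '[0,0]' --jaw '[1,1]'

```text
clock: 39.17
position: [0.4308, -0.0322, 0.0126]
orientation: [0.007, 1.0, -0.0, 0.001]
wrist_force: [0.3, -0.5, -2.0]
gripper_width: 0.273
```

```bash
python3 go.py .576 -.0362 .0118 3.1286; python3 - <<'E'
from h import *
s=cap("side");t=cap("top")
a=cv2.resize(s["pixels"][190:290,290:410,::-1],(480,400),interpolation=cv2.INTER_CUBIC)
b=cv2.resize(t["pixels"][140:240,270:350,::-1],(320,400),interpolation=cv2.INTER_CUBIC)
cv2.imwrite('pics/g20.png',np.hstack([a,b]))
E
```

```text
t 39.17 pos [430.8 -32.2  12.6] xang 3.1286 rad w 0.273 F [ 0.3 -0.5 -2. ] q6 -0.25
  shift [-145.2   -2.1    1. ] turn -0.0000
```

View pics/g20.png

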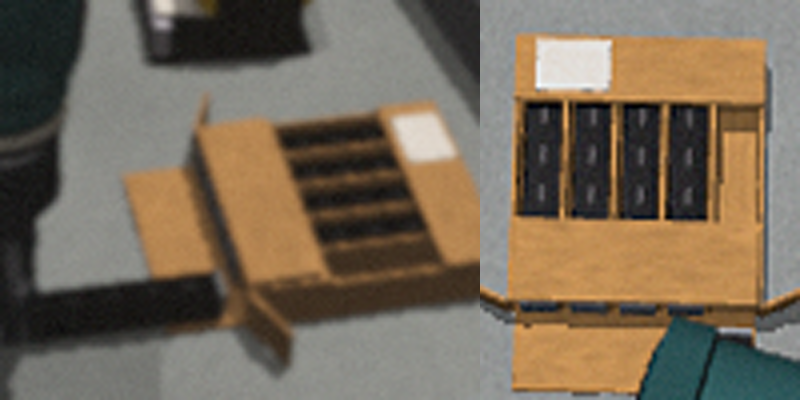

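Emit:
step_arm --pt "0 -1.6 0.8" --pt "-2 -1.6 0.8" --pt "-12 -1.6 0.8" --pt "-24 -1.6 0.8" --pt "-36 -1.7 0.6" --pt "-48 -1.7 0.3" --pt "-50 -1.7 0.3" --turn '[0,0,0,0,0,0,0]' --jaw '[1,1,1,1,1,1,1]'

```text
clock: 40.15
position: [0.4813, -0.0343, 0.0112]
orientation: [0.006, 1.0, -0.0, 0.0]
wrist_force: [-0.0, -0.2, -2.8]
gripper_width: 0.269
```

```bash
python3 go.py .575 -.036 .0116 3.1286
```

```text
t 40.15 pos [481.3 -34.3  11.2] xang 3.1290 rad w 0.269 F [-0.  -0.2 -2.8] q6 -0.23
  shift [-93.7  -0.5  -0.4] turn 0.0004
```

Emit:
step_arm --pt "-15 -0.4 -0.3" --pt "-30 -0.4 -0.3" --pt "-45 -0.4 -0.3" --pt "-60 -0.4 -0.3" --pt "-75 -0.4 -0.3" --pt "-90 -0.4 -0.3" --pt "-94 -0.4 -0.3" --pt "-94 -0.4 -0.3" --turn '[0,0,0,0,0,0,0,0]' --jaw '[1,1,1,1,1,1,1,1]'

```text
clock: 41.15
position: [0.5743, -0.0358, 0.0114]
orientation: [0.006, 1.0, 0.0, -0.0]
wrist_force: [0.7, -0.0, -2.2]
gripper_width: 0.266
```

```bash
python3 go.py .51 -.035 .0118 3.1286; python3 - <<'E'
from h import *
s=cap("side")
a=cv2.resize(s["pixels"][190:290,310:430,::-1],(480,400),interpolation=cv2.INTER_CUBIC)
cv2.imwrite('pics/g21.png',a)
E
```

```text
t 41.15 pos [574.3 -35.8  11.4] xang 3.1289 rad w 0.266 F [ 0.7 -0.  -2.2] q6 -0.19
  shift [64.3 -0.  -0.4] turn 0.0003
```

View pics/g21.png

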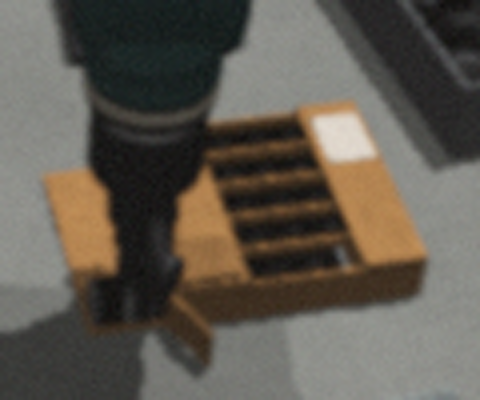

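Emit:
step_arm --pt "0 0 0" --pt "0 0 0" --pt "0 0 0" --pt "25 0 0" --pt "50 0 0" --pt "66 0 0" --pt "66 0 0" --pt "66 0 0" --pt "66 0 0" --pt "60 0 0" --turn '[0,0,0,0,0,0,0,0,0,0]' --jaw '[0.5,0.5,0.5,0.5,0.5,0.5,1,1,1,1]'

```text
clock: 42.45
position: [0.5146, -0.0351, 0.0115]
orientation: [0.006, 1.0, 0.0, -0.0]
wrist_force: [0.3, 1.0, -0.4]
gripper_width: 0.001
```

Emit:
step_arm --pt "-12 0 0" --pt "-24 0 0" --pt "-36 0 0" --pt "-46 0 0" --pt "-54 0 0" --pt "-61 0 0" --pt "-66 0 0" --pt "-69 0 0" --pt "-70 0 0" --pt "-70 0 0" --turn '[0,0,0,0,0,0,0,0,0,0]' --jaw '[1,1,1,1,1,1,1,1,1,1]'

```text
clock: 43.7
position: [0.5809, -0.0358, 0.0111]
orientation: [0.006, 1.0, -0.0, -0.003]
wrist_force: [-18.8, -1.3, 11.7]
gripper_width: -0.004
```

```bash
python3 go.py .40 .05 .2 3.1416
```

```text
t 43.70 pos [580.9 -35.8  11.1] xang 3.1286 rad w -0.004 F [-18.8  -1.3  11.7] q6 -0.19
  shift [ 183.1   83.4 -187.8] turn -0.0130
```

Emit:
step_arm --pt "25 0 0" --pt "60 0 -40" --pt "110 20 -90" --pt "150 60 -150" --pt "184 84 -188" --pt "184 84 -188" --turn '[0,0,-0.01,-0.01,-0.01,-0.01]' --jaw '[1,1,1,1,1,1]'

```text
clock: 44.45
position: [0.4004, 0.0514, 0.2021]
orientation: [0.001, 1.0, -0.0, 0.002]
wrist_force: [1.0, -0.3, -0.3]
gripper_width: 0.003
```

```bash
python3 - <<'E'
from h import *
s=cap("side");t=cap("top")
for p in(t,s):
  for n in("button_top","counter_mark","counter"):
    print(n,[(np.round(a["xyz"],4),round(a["score"],2)) for a in bot.landmark_of(n,p)])
a=cv2.resize(s["pixels"][180:330,310:470,::-1],(400,375));b=cv2.resize(t["pixels"][130:280,300:460,::-1],(400,375))
cv2.imwrite('pics/g22.png',np.hstack([a,b]))
winshot('w1.png',3)
E
python3 go.py .648 -.315 .16 3.1416
```

```text
button_top [(array([ 0.647 , -0.3192,  0.1152]), 0.64), (array([ 6.003e-01,  5.356e-01, -1.000e-04]), 0.49), (array([ 0.5403, -0.5186,  0.0006]), 0.46)]
counter_mark [(array([ 0.672 , -0.2576,  0.0906]), 0.87)]
counter [(array([ 0.6673, -0.2815,  0.0008]), 0.57), (array([0.6023, 0.5314, 0.0028]), 0.43)]
button_top [(array([ 0.65  , -0.3136,  0.1189]), 0.67)]
counter_mark [(array([ 0.6662, -0.2572,  0.0918]), 0.64)]
counter [(array([ 0.6682, -0.283 , -0.0055]), 0.64), (array([0.6854, 0.0975, 0.0181]), 0.59)]
t 45.15 pos [401.4  50.3 199.4] xang 3.1386 rad w 0.003 F [ 0.4  0.4 -0.7] q6 -0.07
  shift [-247.7 -364.5   39.3] turn -0.0030
```

View pics/g22.png

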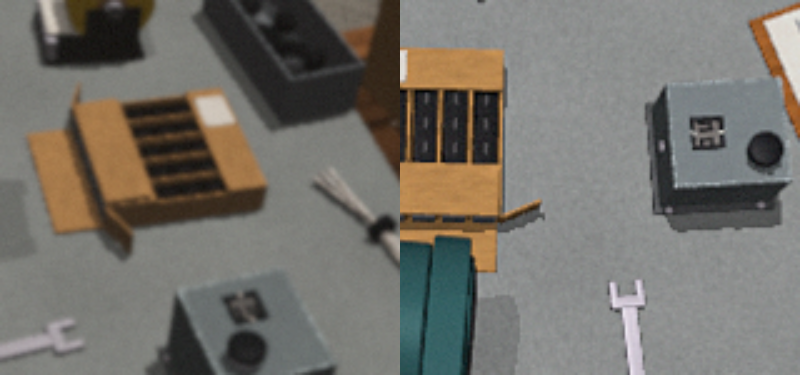

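View pics/w1.png

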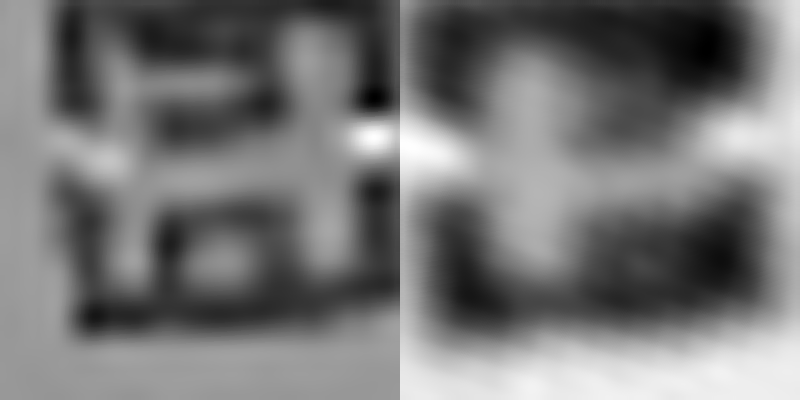

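Emit:
step_arm --pt "-40 -60 0" --pt "-80 -120 0" --pt "-125 -180 0" --pt "-165 -240 10" --pt "-205 -300 30" --pt "-240 -350 39" --pt "-248 -365 50" --pt "-248 -365 60" --pt "-248 -365 65" --pt "-248 -365 65" --turn '[0,0,0,0,0,0,0,0,0,0]' --jaw '[1,1,1,1,1,1,1,1,1,1]'

```text
clock: 46.4
position: [0.6479, -0.3141, 0.1351]
orientation: [0.001, 1.0, 0.0, -0.0]
wrist_force: [-0.6, 0.5, 0.6]
gripper_width: 0.001
```

```bash
python3 go.py .649 -.315 .118 3.1416;python3 - <<'E'
from h import *
s=cap("side");t=cap("top")
a=cv2.resize(s["pixels"][270:380,350:460,::-1],(400,400));b=cv2.resize(t["pixels"][140:250,380:490,::-1],(400,400))
cv2.imwrite('pics/g23.png',np.hstack([a,b]))
E
```

```text
t 46.40 pos [ 647.9 -314.1  135.1] xang 3.1396 rad w 0.001 F [-0.6  0.5  0.6] q6 -0.56
  shift [-1.1 -0.9 17.1] turn -0.0020
```

View pics/g23.png

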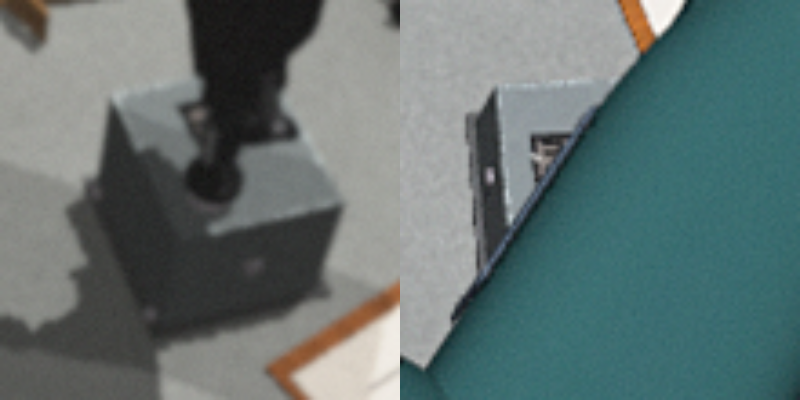

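Emit:
step_arm --pt "0 -1 10" --pt "0 -1 15" --pt "0 -1 19" --pt "0 -1 23" --pt "0 -1 26" --pt "0 -1 29" --pt "0 -1 30" --pt "0 -1 30" --turn '[0,0,0,0,0,0,0,0]' --jaw '[1,1,1,1,1,1,1,1]'

```text
clock: 47.5
position: [0.6484, -0.3164, 0.1063]
orientation: [0.001, 1.0, -0.0, 0.001]
wrist_force: [-7.0, 4.9, 17.7]
gripper_width: 0.0
```

Emit:
step_arm --pt "0 0 -4" --pt "0 0 -9" --pt "0 0 -14" --pt "0 0 -18" --pt "0 0 -18" --turn '[0,0,0,0,0]' --jaw '[1,1,1,1,1]'

```text
clock: 48.12
position: [0.6485, -0.3165, 0.1228]
orientation: [0.001, 1.0, -0.0, 0.0]
wrist_force: [-0.2, -0.0, 0.2]
gripper_width: -0.004
```

```bash
python3 go.py .55 -.1 .2 3.1416;python3 - <<'E'
from h import *
s=cap("side");t=cap("top")
a=cv2.resize(s["pixels"][270:380,350:460,::-1],(400,400));b=cv2.resize(t["pixels"][165:205,400:440,::-1],(400,400),interpolation=cv2.INTER_CUBIC)
cv2.imwrite('pics/g24.png',np.hstack([a,b]))
E
```

```text
t 48.12 pos [ 648.5 -316.5  122.8] xang 3.1388 rad w -0.004 F [-0.2 -0.   0.2] q6 -0.56
  shift [ 99.1 216.2 -77.3] turn -0.0028
```

View pics/g24.png

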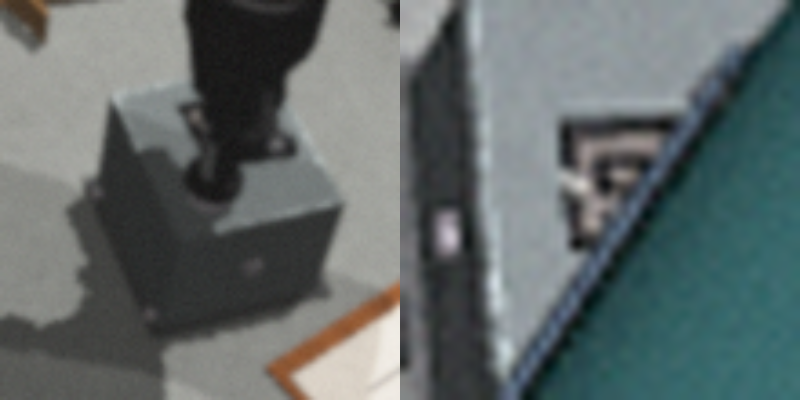

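Emit:
step_arm --pt "0 0 -40" --pt "30 60 -60" --pt "60 120 -77" --pt "80 180 -77" --pt "99 240 -77" --pt "99 260 -77" --pt "99 260 -77" --turn '[0,0,0,0,0,0,0]' --jaw '[1,1,1,1,1,1,1]'

```text
clock: 49.1
position: [0.5495, -0.054, 0.1999]
orientation: [-0.0, 1.0, 0.0, 0.0]
wrist_force: [0.7, -1.7, -0.4]
gripper_width: 0.002
```

```bash
python3 - <<'E'
from h import *
winshot('w2.png',3)
t=cap("top")
for k in(3,4,5): print(k,[(np.round(a["xyz"],4),round(a["score"],2)) for a in bot.landmark_of(f"figure_{k}",t)])
cv2.imwrite('pics/w2t.png',cv2.resize(t["pixels"][165:205,400:440,::-1],(480,480),interpolation=cv2.INTER_CUBIC))
E
python3 go.py .649 -.316 .13 3.1416
```

```text
3 []
4 []
5 []
t 49.60 pos [550.1 -56.5 199.5] xang 3.1381 rad w -0.000 F [ 0.  -1.   0.6] q6 -0.25
  shift [ -99.8 -259.1   69.4] turn -0.0035
```

View pics/w2.png

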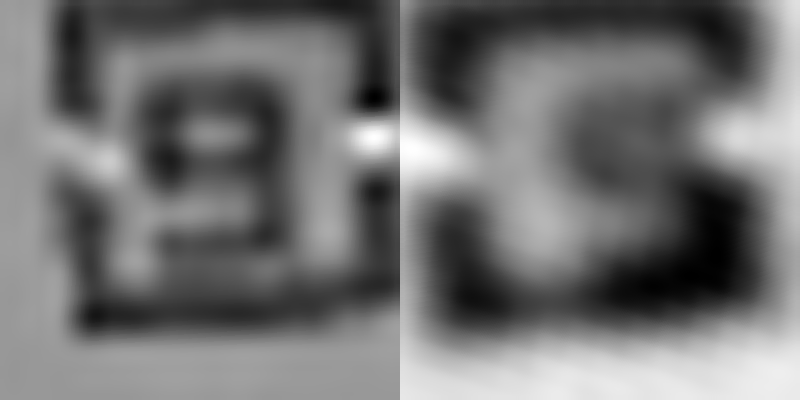

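View pics/w2t.png

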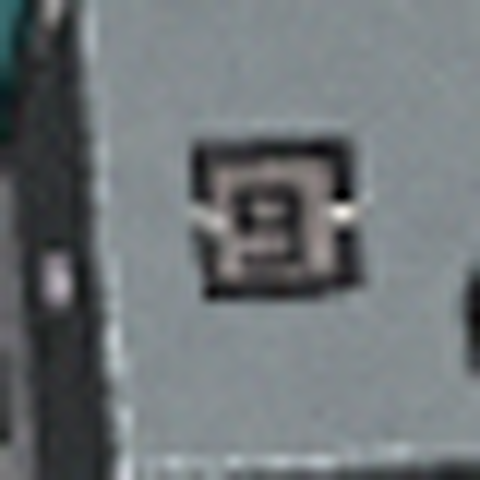

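The window now shows a clear, centred 9. I need 5, so six more presses. I'll do some of them and then check.

Emit:
step_arm --pt "-30 -60 0" --pt "-60 -120 0" --pt "-85 -180 20" --pt "-98 -240 45" --pt "-100 -259 69" --pt "-100 -259 74" --pt "-100 -259 74" --turn '[0,0,0,0,0,0,0]' --jaw '[1,1,1,1,1,1,1]'

```text
clock: 50.48
position: [0.6491, -0.315, 0.1254]
orientation: [0.001, 1.0, 0.0, -0.0]
wrist_force: [0.8, 0.6, 1.2]
gripper_width: -0.001
```

```bash
python3 go.py .649 -.316 .1055 3.1416
```

```text
t 50.48 pos [ 649.1 -315.   125.4] xang 3.1386 rad w -0.001 F [0.8 0.6 1.2] q6 -0.56
  shift [ 0.1 -1.  19.9] turn -0.0030
```

Emit:
step_arm --pt "0 -1 5" --pt "0 -1 10" --pt "0 -1 15" --pt "0 -1 19" --pt "0 -1 20.5" --pt "0 -1 20.5" --pt "0 -1 15" --pt "0 -1 9" --pt "0 -1 3" --pt "0 -1 2" --turn '[0,0,0,0,0,0,0,0,0,0]' --jaw '[1,1,1,1,1,1,1,1,1,1]'

```text
clock: 51.72
position: [0.6494, -0.3165, 0.1239]
orientation: [0.001, 1.0, -0.0, 0.0]
wrist_force: [0.1, 0.3, -0.1]
gripper_width: -0.003
```

```bash
python3 go.py .649 -.316 .1055 3.1416; python3 - <<'E'
from h import *
t=cap("top")
cv2.imwrite('pics/w3.png',cv2.resize(t["pixels"][165:205,400:440,::-1],(480,480),interpolation=cv2.INTER_CUBIC))
E
```

```text
t 51.73 pos [ 649.4 -316.5  123.9] xang 3.1387 rad w -0.003 F [ 0.1  0.3 -0.1] q6 -0.56
  shift [ 0.4  0.5 18.4] turn -0.0029
```

View pics/w3.png

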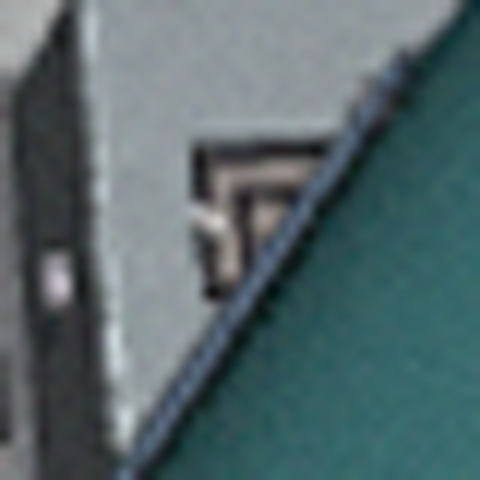

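Shows the left side of a 0, so the press gave one step. Press four more, checking partly through.

Emit:
step_arm --pt "0 0 5" --pt "0 0 10" --pt "0 0 15" --pt "0 0 18.5" --pt "0 0 18.5" --pt "0 0 18.5" --pt "0 0 12" --pt "0 0 6" --pt "0 0 0" --pt "0 0 0" --turn '[0,0,0,0,0,0,0,0,0,0]' --jaw '[1,1,1,1,1,1,1,1,1,1]'

```text
clock: 53.02
position: [0.6495, -0.3164, 0.1239]
orientation: [0.001, 1.0, -0.0, 0.0]
wrist_force: [0.1, -0.3, 0.6]
gripper_width: -0.001
```

```bash
python3 - <<'E'
from h import *
t=cap("top")
cv2.imwrite('pics/w4.png',cv2.resize(t["pixels"][165:205,400:440,::-1],(400,400),interpolation=cv2.INTER_CUBIC))
E
```

Emit:
step_arm --pt "0 0 5" --pt "0 0 10" --pt "0 0 15" --pt "0 0 18.5" --pt "0 0 18.5" --pt "0 0 18.5" --pt "0 0 12" --pt "0 0 6" --pt "0 0 0" --pt "0 0 0" --turn '[0,0,0,0,0,0,0,0,0,0]' --jaw '[1,1,1,1,1,1,1,1,1,1]'

```text
clock: 54.32
position: [0.6495, -0.3164, 0.1239]
orientation: [0.001, 1.0, -0.0, 0.0]
wrist_force: [-1.1, -0.6, -0.2]
gripper_width: 0.003
```

```bash
python3 - <<'E'
from h import *
t=cap("top")
a=cv2.imread('pics/w4.png')
b=cv2.resize(t["pixels"][165:205,400:440,::-1],(400,400),interpolation=cv2.INTER_CUBIC)
cv2.imwrite('pics/w5.png',np.hstack([a,b]))
E
python3 go.py .649 -.316 .1235 3.1386
```

```text
t 54.38 pos [ 649.4 -316.4  123.6] xang 3.1388 rad w 0.001 F [ 0.2  0.4 -0.3] q6 -0.56
  shift [0.4 0.3 0.1] turn 0.0002
```

View pics/w5.png

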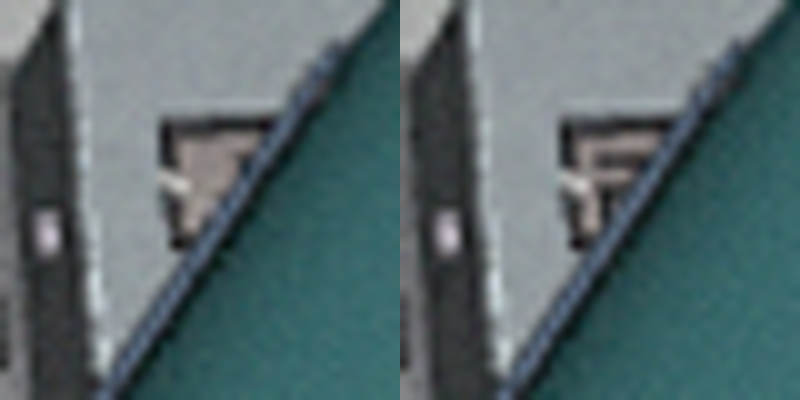

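The pictures show 1, then 2 (top bar, empty upper left, black lower left). Two more presses should give 4.

Emit:
step_arm --pt "0 0 5" --pt "0 0 10" --pt "0 0 15" --pt "0 0 18.5" --pt "0 0 18.5" --pt "0 0 18.5" --pt "0 0 12" --pt "0 0 6" --pt "0 0 0" --pt "0 0 0" --turn '[0,0,0,0,0,0,0,0,0,0]' --jaw '[1,1,1,1,1,1,1,1,1,1]'

```text
clock: 55.62
position: [0.6495, -0.3164, 0.1239]
orientation: [0.001, 1.0, -0.0, 0.0]
wrist_force: [-0.4, -0.5, -0.4]
gripper_width: 0.001
```

Emit:
step_arm --pt "0 0 5" --pt "0 0 10" --pt "0 0 15" --pt "0 0 18.5" --pt "0 0 18.5" --pt "0 0 18.5" --pt "0 0 12" --pt "0 0 6" --pt "0 0 0" --pt "0 0 0" --turn '[0,0,0,0,0,0,0,0,0,0]' --jaw '[1,1,1,1,1,1,1,1,1,1]'

```text
clock: 56.88
position: [0.6495, -0.3165, 0.1239]
orientation: [0.001, 1.0, -0.0, 0.0]
wrist_force: [-0.7, -0.2, -0.4]
gripper_width: 0.003
```

```bash
python3 - <<'E'
from h import *
t=cap("top")
b=cv2.resize(t["pixels"][165:205,400:440,::-1],(400,400),interpolation=cv2.INTER_CUBIC)
cv2.imwrite('pics/w6.png',b)
E
```

```text
(no output)
```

View pics/w6.png

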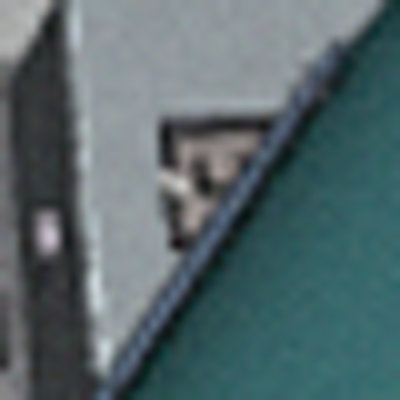

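This looks like a 4: upper-left stroke, no top bar. One more press, then move clear and check.

Emit:
step_arm --pt "0 0 5" --pt "0 0 10" --pt "0 0 15" --pt "0 0 18.5" --pt "0 0 18.5" --pt "0 0 18.5" --pt "0 0 12" --pt "0 0 6" --pt "0 0 0" --pt "0 0 0" --turn '[0,0,0,0,0,0,0,0,0,0]' --jaw '[1,1,1,1,1,1,1,1,1,1]'

```text
clock: 58.18
position: [0.6495, -0.3164, 0.1239]
orientation: [0.001, 1.0, -0.0, 0.0]
wrist_force: [1.0, -0.0, -0.6]
gripper_width: -0.001
```

Emit:
step_arm --pt "0 0 -40" --pt "40 60 -80" --pt "90 110 -100" --pt "140 170 -100" --pt "190 230 -100" --pt "230 290 -100" --pt "250 340 -100" --pt "250 360 -100" --pt "250 360 -100" --turn '[0,0,0,0,0,0,0,0,0]' --jaw '[1,1,1,1,1,1,1,1,1]'

```text
clock: 59.3
position: [0.3986, 0.0466, 0.2238]
orientation: [-0.0, 1.0, 0.0, 0.0]
wrist_force: [-0.2, 0.0, 0.4]
gripper_width: -0.001
```

```bash
python3 - <<'E'
from h import *
s=cap("side","fs.png");t=cap("top","ft.png")
a=cv2.resize(t["pixels"][165:205,400:440,::-1],(400,400),interpolation=cv2.INTER_CUBIC)
b=cv2.resize(s["pixels"][190:290,320:420,::-1],(400,400),interpolation=cv2.INTER_CUBIC)
cv2.imwrite('pics/f.png',np.hstack([a,b]))
E
```

```text
(no output)
```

View pics/f.png

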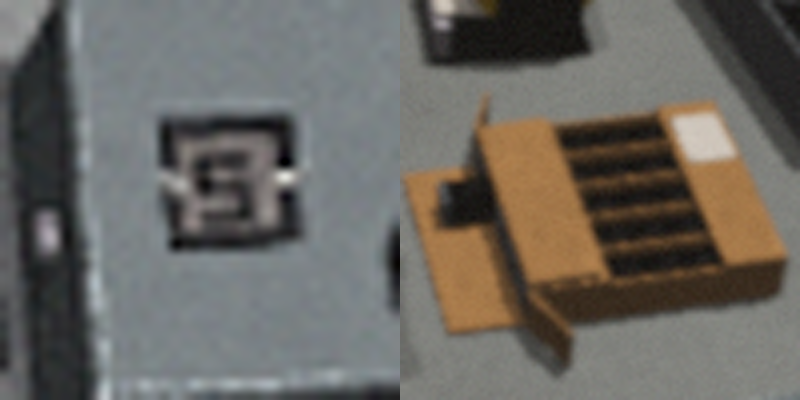

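View pics/ft.png

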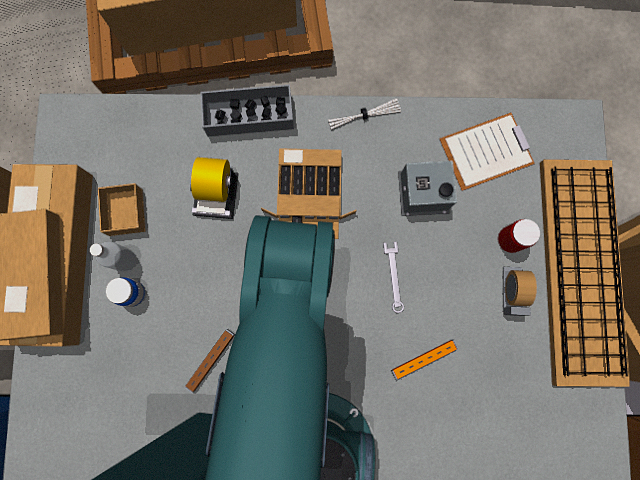

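The counter shows a centred 5. But in the side picture at (440–495, 200) one post now stands about 25 mm out of the second cell from the left, so it was knocked out. I'll push it back in.

```bash
python3 go.py .49 .0635 .1 3.1288 .49 .0635 .0115 3.1288 .57 .0628 .0115 3.1288; python3 - <<'E'
from h import *
s=cap("side")
for c in(0,1,2):
  y0=.0295+.066-.033*c
  for d in (-.002,-.03): print(c,d,np.round(proj(s,[.597+d,y0-.0035,.027]),1))
a=cv2.resize(s["pixels"][210:270,320:380,::-1],(600,600),interpolation=cv2.INTER_CUBIC)
cv2.imwrite('pics/f2.png',a)
E
```

```text
t 59.40 pos [399.9  45.4 223.7] xang 3.1411 rad w -0.005 F [ 0.5 -1.3 -0.3] q6 -0.09
  shift [-90.1  18.2 123.7] turn 0.0123
  shift [-90.   18.2 212.2] turn 0.0123
  shift [-170.    17.5  212.3] turn 0.0123
0 -0.002 [339.2 228.8]
0 -0.03 [329.9 230. ]
1 -0.002 [341.9 236.3]
1 -0.03 [332.4 237.6]
2 -0.002 [344.7 244.2]
2 -0.03 [335.  245.5]
```

View pics/f2.png

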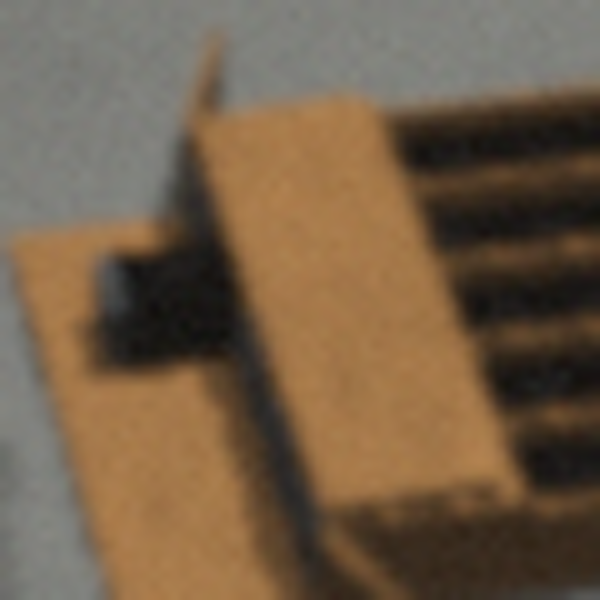

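Emit:
step_arm --pt "-40 10 60" --pt "-80 18 110" --pt "-90 18 160" --pt "-90 18 200" --pt "-90 18 212" --pt "-90 18 212" --pt "-105 18 212" --pt "-120 18 212" --turn '[0.012,0.012,0.012,0.012,0.012,0.012,0.012,0.012]' --jaw '[1,1,1,1,1,1,1,1]'

```text
clock: 60.45
position: [0.5228, 0.0619, 0.0131]
orientation: [0.007, 1.0, -0.0, 0.002]
wrist_force: [-0.4, 0.8, -0.3]
gripper_width: -0.001
```

```bash
python3 go.py .581 .0628 .0115 3.1288
```

```text
t 60.45 pos [522.8  61.9  13.1] xang 3.1267 rad w -0.001 F [-0.4  0.8 -0.3] q6 -0.02
  shift [-58.2   1.8   1.7] turn -0.0021
```

Emit:
step_arm --pt "-12 1.3 0.5" --pt "-24 1.3 0.5" --pt "-34 1.3 0.5" --pt "-44 1.3 0.5" --pt "-52 1.3 0.5" --pt "-58 1.3 0.5" --pt "-61 1.3 0.5" --pt "-62 1.3 0.5" --pt "-62 1.3 0.5" --turn '[0,0,0,0,0,0,0,0,0]' --jaw '[1,1,1,1,1,1,1,1,1]'

```text
clock: 61.58
position: [0.5821, 0.0624, 0.011]
orientation: [0.007, 1.0, -0.0, -0.0]
wrist_force: [-3.0, 0.2, -0.7]
gripper_width: -0.005
```

```bash
python3 go.py .40 .05 .23 3.1288
```

```text
t 61.58 pos [582.1  62.4  11. ] xang 3.1268 rad w -0.005 F [-3.   0.2 -0.7] q6 -0.02
  shift [ 182.   -15.1 -218.9] turn -0.0020
```

Same end-wall position as before (0.5821). One more small push, then withdraw.

Emit:
step_arm --pt "-1 0 0" --pt "-2 0 0" --pt "-2 0 0" --turn '[0,0,0]' --jaw '[1,1,1]'

```text
clock: 61.95
position: [0.5821, 0.0624, 0.0109]
orientation: [0.007, 1.0, -0.0, -0.002]
wrist_force: [-13.5, 1.1, 10.0]
gripper_width: -0.002
```

Emit:
step_arm --pt "25 0 0" --pt "60 0 -30" --pt "110 0 -80" --pt "160 -10 -140" --pt "200 -15 -200" --pt "260 -15 -220" --pt "260 -15 -220" --pt "260 -15 -220" --turn '[0,0,0,0,0,0,0,0]' --jaw '[1,1,1,1,1,1,1,1]'

```text
clock: 62.95
position: [0.3238, 0.0511, 0.2324]
orientation: [0.008, 1.0, -0.0, 0.002]
wrist_force: [1.1, 0.1, -1.0]
gripper_width: -0.0
```

```bash
python3 - <<'E'
from h import *
s=cap("side");t=cap("top")
a=cv2.resize(t["pixels"][140:240,265:365,::-1],(400,400),interpolation=cv2.INTER_CUBIC)
b=cv2.resize(s["pixels"][190:290,320:420,::-1],(400,400),interpolation=cv2.INTER_CUBIC)
c=cv2.resize(t["pixels"][165:205,400:440,::-1],(200,200),interpolation=cv2.INTER_CUBIC)
d=np.hstack([a,b]); d[200:,600:]=c
cv2.imwrite('pics/f3.png',d)
E
```

```text
(no output)
```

View pics/f3.png

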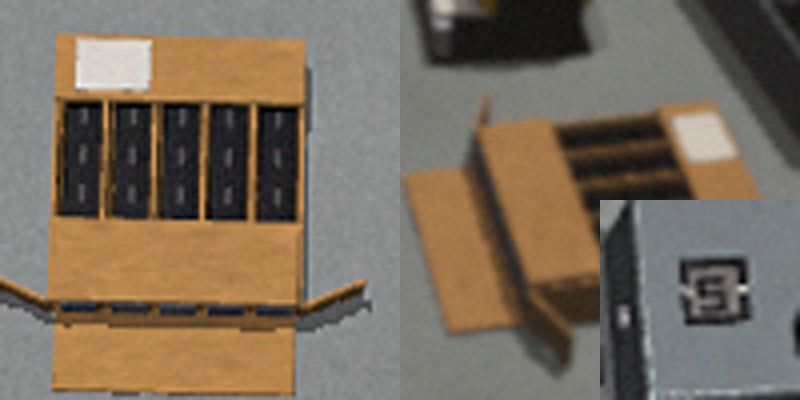

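All five post ends now line up at the mouth (row 308), and the window shows a centred 5. Hand in.

```bash
python3 -c "
from h import *
print(bot.finish_job())"
```

```text
the job is handed in; nothing more can be done
None
```

All five black posts are in the carton, one to a cell. I pushed each with shut fingers until it met the end wall: contact came at nearly the same depth in every cell (within 2 mm), at about 13 to 19 N. The job is handed in at about 63 s; no verdict was reported.

- **Counter:** the first picture showed the drum between two figures, so I could not read the starting number. One press brought up a centred 9, and six more stepped it through 0 to 5.
- **Knocked post:** my check after the last press showed one post about 30 mm out of the second cell from the left. I pushed it back to the same depth, at 13.5 N.
- **Last checks:** all five post ends line up at the mouth, the window shows a centred 5, and the shut gripper stands clear of everything.
- **Bystanders:** the wrench, bottle, can, tub, tape stand, clip box and the brown and orange look-alikes looked unmoved in a picture taken before that last push. I did not measure their positions.
- **Disagreement:** the side camera put things about 3.5 mm further towards -y than the top camera. I used the top camera, which agreed with the tool position.

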